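# Set up a shear blade on the grinder's magnetic chuck

### The job

Lift the long shear blade straight up out of its well in the wooden rack, stand it on its long narrow edge in the open front part (the lever side) of the grinder's magnetic chuck, parallel to the back rail, and let go. Tip it over backwards, towards the back rail, with a light push so that it lies on its wide face, slide it back under the guide beam until its whole long edge sits against the back rail, then swing the chuck lever fully over to the right, as seen from the front, to switch the magnet on. Do not bump the beam or wheel head or bang the blade into the rail, and leave the short blades, the grinding stone and the brush where they are.

Things in the scene. Friction and masses are not known exactly. Their poses are not given: they have to be found in the camera images.
- blade_center (a point): centre of the long shear blade: plain steel block 100 mm long (its y axis) x 60 mm wide (z axis) x 18 mm thick (x axis), about 0.75 kg, two dark bolt holes. It starts standing on a long narrow edge in any one of the rack's wells, centre 30 mm above the well floor, z up, x along the rack's x; its top is 25 mm above the rack's
- short_a_center (a point): centre of a short shear blade, 66 mm long x 60 x 18 mm, one bolt hole, same axes as the long one, standing in another well: leave it
- short_b_center (a point): centre of the other short shear blade, 66 mm long x 60 x 18 mm, one bolt hole, standing in the remaining well: leave it
- rack_top (a point): centre of the top of the fixed wooden blade rack, 180 mm (x axis) x 130 mm (y axis) x 55 mm high; this point is 55 mm above the bench. Three wells, 20 mm wide (x) x 104 mm long (y) x 35 mm deep, lie side by side with centres at -55, 0 and +55 mm along its x axis
- grinder: fixed bench blade grinder; origin on the bench under its magnetic chuck; x from front (operator) to back, y to the left, z up. Bed x -115 to +185, y +-220, 30 mm high; steel chuck x -100 to +80, y +-125 mm, its flat face 100 mm above the bench. The magnet is not felt: steel always slides freely on the face
- chuck_front (a point): middle of the chuck's front top edge, at the level of the chuck face; axes as the grinder. The chuck face runs from here 180 mm along +x. The open front part of the chuck, with nothing above it, is the first 108 mm
- back_rail: the steel back rail bolted to the far side of the chuck, 240 mm long, 10 mm thick, standing 8 mm above the chuck face (origin same as the grinder's)
- rail_face (a point): middle of the back rail's inner face (the one that faces the operator) at the level of the chuck face, 180 mm behind chuck_front; axes as the grinder. With the blade flat and against the rail the blade's centre is 30 mm in front of this face and 9 mm above the chuck face
- gantry: fixed guide beam and wheel head (origin and axes as the grinder). Beam 40 mm square along y above the chuck, x +8 to +48 mm, underside 205 mm above the bench (105 mm above the chuck face). Two round columns, 18 mm radius, at y +-200 mm. The head is parked over the chuck's right end: y -175 to -95 mm, x -35 to +68 mm, 155 to 390 mm above the bench
- chuck_lever (a joint): angle of the chuck lever: 0 = off (leaning to the left, +y, 0.75 rad from upright), 1.5 = on (leaning to the right, -y, 0.75 rad from upright, against its stop). It turns about the grinder's x axis, stays where it is left and needs about 2 to 4 N at the knob
- lever_pivot (a point): pivot of the chuck lever, 30 mm in front of the chuck's front face, 75 mm right of its middle, 55 mm above the bench; axes as the grinder
- lever_knob (a point): centre of the lever's black ball knob, 12 mm radius, 80 mm from the pivot, on a round steel arm of 6 mm radius
- stone: round grinding stone lying flat on the bench in front of the machine, 100 mm diameter, 22 mm thick; origin at the middle of its underside: leave it
- brush: bench brush about 170 mm long lying on the bench in front of the machine: leave it
- blade: the long shear blade as a body; origin in the middle of the long edge it stands on at the start (30 mm below its centre along its z axis)
- short_a: the first short blade as a body, origin in the middle of its lower edge
- short_b: the second short blade as a body, origin in the middle of its lower edge
There are look-alikes about, which are no part of the job. What is shaped like the blade but turquoise or yellow is not meant.

How it is judged:
By the outcome, as a careful person would: the job done as asked, in the order asked, and still so for the second after the job is handed in, with the robot touching nothing.
It also fails if it takes over 67 s, if anything falls off the work surface, if the arm or the gripper's body presses on something with over 40 N, if the wrist force passes 120 N, or if a joint passes its speed limit or range.

### The arm

A 6-joint arm with a two-finger parallel gripper is mounted at the origin on the work surface. World frame = base frame: x ahead of the robot, y to its left, z up, the work surface at z = 0. Lengths are in m, angles in degrees, forces in N, time in s.
With the tool pointing down it reaches from about 0.3 to 0.75 m from the base axis. Payload 8.5 kg.
Tool frame: the origin (TCP) lies between the finger pads; the fingertips stand 14 mm ahead of it and the grasp point (between the pads) lies 5 mm behind it; z points along the fingers, x is the direction in which the jaws open and shut, and the axes are right-handed (so a half turn about z gives the same grasp; the last joint's range is limited). The gripper opens to 85 mm and grips with 20 to 120 N. Pads are 22 mm wide; open, the fingers measure 114 mm over their backs; the gripper's body (76 mm by 85 mm) begins 54 mm behind the grasp point. The pads swing forward as they close: fully open they stand 13 mm farther back than shut.
Start: joints at [-87.107, 21.807, 74.336, -0, 83.858, -12.336], TCP at [0.144, -0.531, 0.245] pointing down, gripper open.
Joint ranges: [-178.18, 178.18], [-50.72, 133.34], [12.68, 142.11], [-81.47, 261.47], [9.98, 163.14], [-165.26, 165.26]. Speed limits (degrees/s): [136.94, 136.94, 180, 180, 180, 180].

### API

Orientations are given as [roll, pitch, yaw] about the fixed x, y, z axes, in that order (R = Rz(yaw) Ry(pitch) Rx(roll)).
In Python, from station import robot, viewer, finder gives the robot as it stands. The module is installed in compiled form; this text tells all that it offers.
- The arm moves only by the tool play_rows, never from a script. Its argument "motion" is a list of rows, each a list of 7 numbers: the shift along the tool's x, y, z in m, then the turn, a rotation vector about the tool's x, y, z in rad, then the opening in per cent of the stroke, from 0 (shut) to 100 (fully open). In form: [[dx, dy, dz, ax, ay, az, jaw], ...]. A call has 1 to 12 rows; each row is the pose to reach, as a shift and turn from the pose commanded when the call began, along the tool's axes at that moment; what a row does not reach only later rows make up. A row lasts 1/10 s, in which the tool goes at most 50 mm and 8.59 degrees, less where a joint would pass 70% of its speed; a pose out of reach is approached as far as the arm can. A call with a gripper value outside its range is refused whole. The fingers move at their own pace and stop on an object; "squeeze" is the grip in N (left out, the last holds). Time passes only in rows, so rows that repeat a pose let the fingers close. It gives the time, the measured TCP pose, the force and the opening at its end, in the units of the state.
- robot.sense(): the state, without advancing time (a new reading comes with each control period).
- viewer.camera(name): name is "side" or "top"; returns (picture, depth): 480x640x3 uint8, blue, green, red; 480x640 float32, m along the optical axis (not along the pixel's ray), 0 where there is no reading.
- viewer.get_calibration(name): a dict with "fx", "fy", "cx", "cy" (pixels), "dist" ([k1, k2, p1, p2, k3] as OpenCV has them; the pictures are not rectified), "R" (3x3) and "t" (3): a world point X has camera coordinates R X + t. Camera axes: x right, y down, z forward; pixel columns grow to the right and rows downward; lengths in m; the calibration is good to about 2 mm. A picture is of the moment at which its call begins. get_calibration takes no time and is no camera call.
- robot.finish_job(): hands the job in, once; it reports no verdict.
Trained networks look in the newest picture that a camera, given by its name, has taken for a name from the list of things; names that differ only in an ending like _2 or _b are one class to them, and where a whole thing is asked for, a point or a joint stands for the part that bears it (a point fixed in the world has none). Each returns a list of dicts, best first, with "score" (0 to 1); they miss things now and then, are a little off and sometimes report something else, mostly with a low value. They report only what shows in the picture. A call takes as long as a camera call. They do not tell look-alikes from the thing itself.
- finder.outline_of(camera, label): "pixels" (480x640 bool, what is visible of it) and "extent" ([left, top, right, bottom] in pixels, round what is visible of it).
The state is a dict: "time_s": time; "joints": joint angles; "joint_vel": joint speeds; "effort": joint torques, N m; "tcp_pos": TCP position; "eef_rot": TCP orientation; "ft_force": force on the tool from outside, world axes, zero at the start; "wrist_torque": the same for the moment, N m; "opening": finger opening in m.
Only numpy, scipy, OpenCV 4.12 (cv2) and the standard library are available. Lean on these libraries where they do the work, as an engineer would, in place of code of your own. Each camera call takes 0.05 s, during which the arm holds its last target.

## Working session

There is one attempt and no reset: what is moved stays moved. The work goes in short steps, Python scripts to look and compute and a tool call to move; the robot and the scene stay as the last step left them, time stands still between calls to the robot, and variables do not carry over. Pictures are saved under pics/ and viewed, and the job is handed in when it is done.

Besides the shell and the picture viewer there is one more tool, called after "Request:" in YAML: its name, and indented under it one key for each argument. play_rows: Moves the arm, as the interface text tells. Its arguments: {"type":"object","properties":{"motion":{"type":"array"},"squeeze":{"type":"number"}},"required":["motion"]}

```bash
mkdir -p pics; ls; cat > h.py <<'E'
import numpy as np, cv2
from station import robot, viewer, finder
def cal(n):
    c=viewer.get_calibration(n); K=np.array([[c['fx'],0,c['cx']],[0,c['fy'],c['cy']],[0,0,1.]])
    return K,np.array(c['dist'],float),np.array(c['R']),np.array(c['t'])
def cloud(n,d):
    K,D,R,t=cal(n); v,u=np.mgrid[0:480,0:640]
    p=cv2.undistortPoints(np.stack([u,v],-1).reshape(-1,1,2).astype(np.float64),K,D).reshape(480,640,2)
    P=np.dstack([p*d[...,None],d]); W=(P-t)@R
    W[d<=0]=np.nan
    return W
def proj(n,X):
    K,D,R,t=cal(n); return cv2.projectPoints(np.array(X,float).reshape(-1,1,3),cv2.Rodrigues(R)[0],t,K,D)[0].reshape(-1,2)
E
python3 - <<'E'
from h import *
s=robot.sense(); print(s)
for n in ['side','top']:
    im,d=viewer.camera(n); cv2.imwrite(f'pics/{n}0.png',im); np.savez(f'{n}0.npz',im=im,d=d)
    K,D,R,t=cal(n); print(n,-R.T@t, R[2])
    for l in ['blade','short_a','rack_top','grinder','back_rail','gantry','chuck_lever','stone','brush']:
        for r in finder.outline_of(n,l): print(n,l,round(r['score'],2),r['extent'],r['pixels'].sum()); 
print(robot.sense()['time_s'])
E
```

```text
pics
{'time_s': 0.0, 'joints': array([-8.71068072e+01,  2.18414265e+01,  7.43839195e+01,  2.47062603e-03,
        8.38571342e+01, -1.23330112e+01]), 'joint_vel': array([-0.03561989, -0.00850292, -0.06167333, -0.03069432, -0.03662811,
        0.04532987]), 'effort': array([-1.78554554e-03, -4.48458874e+01, -2.31279677e+01, -2.80100667e-04,
        4.84281132e-03,  8.22101896e-06]), 'tcp_pos': array([ 0.14446705, -0.530418  ,  0.24471258]), 'eef_rot': array([-1.79979983e+02,  8.00522144e-02, -7.47740481e+01]), 'ft_force': array([-0.04647436, -0.28691684,  0.42432073]), 'wrist_torque': array([-0.02116406, -0.04894307, -0.04745768]), 'opening': 0.08525948517500917}
side [0.31971378 0.84667132 0.76524932] [ 0.13296235 -0.74964843 -0.64834269]
side blade 0.87 [278.3, 397.9, 312.1, 464.7] 1215
side blade 0.77 [374.9, 317.1, 417.9, 365.6] 1003
side blade 0.57 [319.0, 314.3, 343.3, 366.0] 615
side blade 0.56 [338.1, 265.1, 361.9, 313.9] 688
side short_a 0.78 [262.4, 305.8, 285.5, 349.3] 448
side short_a 0.6 [290.0, 313.8, 309.7, 358.5] 483
side short_a 0.35 [245.3, 303.2, 351.8, 395.1] 5027
s
[... 735 characters left out ...]
ade 0.7 [208.0, 259.5, 248.6, 271.8] 336
top blade 0.68 [274.4, 263.0, 307.5, 286.4] 244
top short_a 0.7 [217.2, 234.8, 245.7, 248.4] 195
top short_a 0.7 [226.8, 218.2, 251.4, 229.3] 201
top rack_top 0.81 [203.6, 201.8, 267.3, 281.0] 2974
top grinder 0.67 [307.5, 128.0, 522.0, 248.6] 19701
top gantry 0.76 [304.8, 136.7, 521.5, 199.8] 6173
top chuck_lever 0.46 [419.9, 235.0, 441.8, 247.7] 150
top chuck_lever 0.33 [304.9, 128.7, 521.1, 249.3] 19666
top chuck_lever 0.22 [437.6, 254.3, 499.9, 278.3] 738
top stone 0.83 [340.6, 246.4, 382.0, 284.9] 1145
top stone 0.5 [225.3, 218.5, 252.3, 227.9] 246
top brush 0.69 [437.2, 254.6, 503.1, 275.2] 727
top brush 0.57 [218.6, 240.6, 246.2, 248.4] 166
1.0
```

View pics/side0.png

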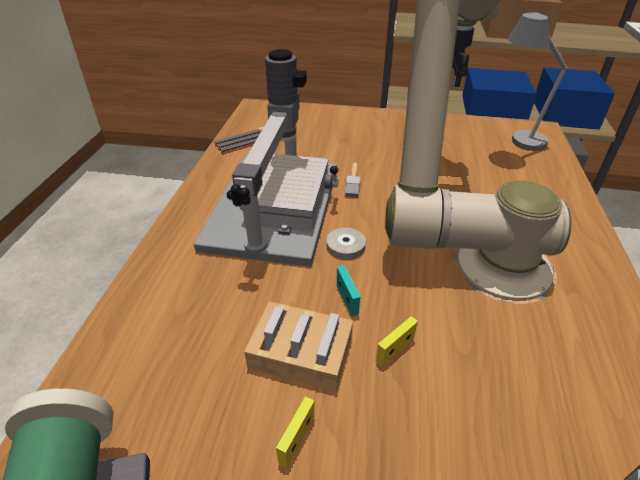

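View pics/top0.png

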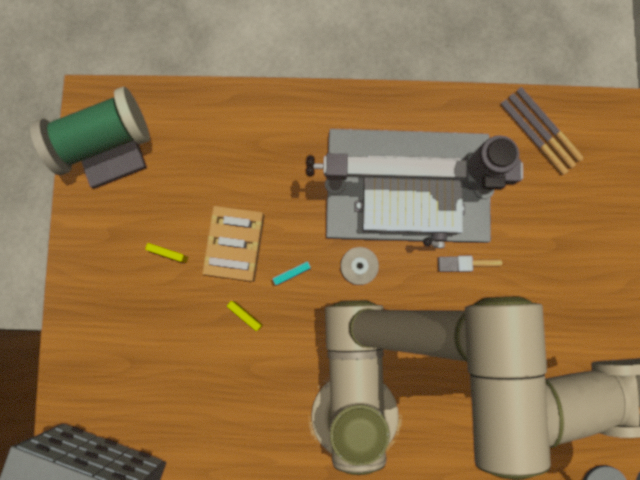

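```bash
python3 - <<'E'
from h import *
for n in ['top','side']:
    z=np.load(n+'0.npz'); im,d=z['im'],z['d']; W=cloud(n,d)
    x0,y0,x1,y1=(195,195,275,290) if n=='top' else (235,295,360,400)
    m=np.zeros((480,640),bool); m[y0:y1,x0:x1]=1
    def rect(mm,name):
        P=W[mm]; r=cv2.minAreaRect(P[:,:2].astype(np.float32)); print(n,name,len(P),'z',np.median(P[:,2]).round(4),[np.round(q,4) for q in r])
        return mm
    Z=W[...,2]
    rect(m&(abs(Z-.055)<.006),'racktop')
    bl=m&(abs(Z-.080)<.008)
    k,lab,st,c=cv2.connectedComponentsWithStats(bl.astype(np.uint8))
    for i in range(1,k):
        if st[i,4]>30: rect(lab==i,'blade')
    print('bench z',np.nanmedian(Z[200:240,275:300]) if n=='top' else '')
    if n=='top':
        ch=np.zeros_like(m); ch[170:250,340:480]=1
        rect(ch&(abs(Z-.1)<.006),'chuck'); rect(ch&(abs(Z-.03)<.006),'bed')
        P=W[ch&(abs(Z-.1)<.006)]
        full=np.zeros_like(m); full[120:255,315:500]=1
        rect(full&(abs(Z-.03)<.006),'bedfull')
        rect(full&(abs(Z-.245)<.006),'beam')
    big=cv2.resize(im[120:300,200:540] if n=='top' else im[140:400,190:390],None,fx=(2.3 if n=='top' else 2.3)*1,fy=2.3,interpolation=cv2.INTER_CUBIC); cv2.imwrite(f'pics/{n}0z.png',big)
    crop=im[195:290,195:275] if n=='top' else im[140:260,190:370]
    cv2.imwrite(f'pics/{n}0y.png',cv2.resize(crop,None,fx=4.4 if n=='side' else 6,fy=4.4 if n=='side' else 6,interpolation=cv2.INTER_CUBIC))
E
```

```text
top racktop 2413 z 0.0544 [array([0.4377, 0.301 ]), array([0.1892, 0.1807]), np.float64(83.5828)]
top blade 184 z 0.0791 [array([0.4948, 0.3183]), array([0.0672, 0.019 ]), np.float64(83.3975)]
top blade 183 z 0.079 [array([0.4409, 0.3294]), array([0.0673, 0.0181]), np.float64(82.4892)]
top blade 279 z 0.0789 [array([0.3858, 0.334 ]), array([0.1014, 0.0181]), np.float64(83.6283)]
bench z -0.0008673546381138184
top chuck 4860 z 0.099 [array([ 0.5282, -0.1046]), array([0.3147, 0.1676]), np.float64(89.3526)]
top bed 2373 z 0.0289 [array([ 0.5295, -0.1376]), array([0.3763, 0.194 ]), np.float64(89.2169)]
top bedfull 6838 z 0.0289 [array([ 0.5942, -0.1331]), array([0.3438, 0.447 ]), np.float64(1.0403)]
top beam 2418 z 0.2444 [array([ 0.6069, -0.0867]), array([0.3607, 0.0636]), np.float64(88.092)]
side racktop 3841 z 0.0553 [array([0.4425, 0.3266]), array([0.2599, 0.18  ]), np.float64(83.193)]
side blade 291 z 0.0796 [array([0.4958, 0.3183]), array([0.0652, 0.0187]), np.float64(82.1608)]
side blade 458 z 0.0801 [array([0.3866, 0.3342]), array([0.1015, 0.0184]), np.float64(83.2707)]
side blade 301 z 0.08 [array([0.4415, 0.3288]), array([0.0673, 0.0185]), np.float64(83.0978)]
bench z
```

View pics/side0y.png

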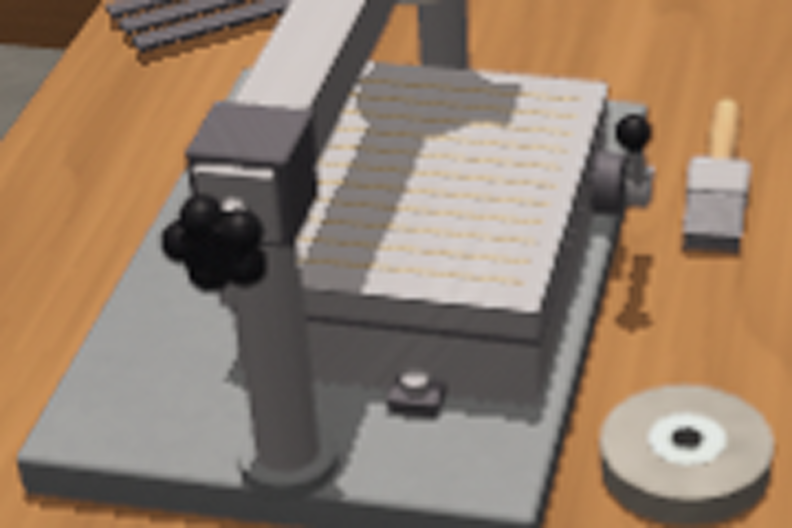

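View pics/top0z.png

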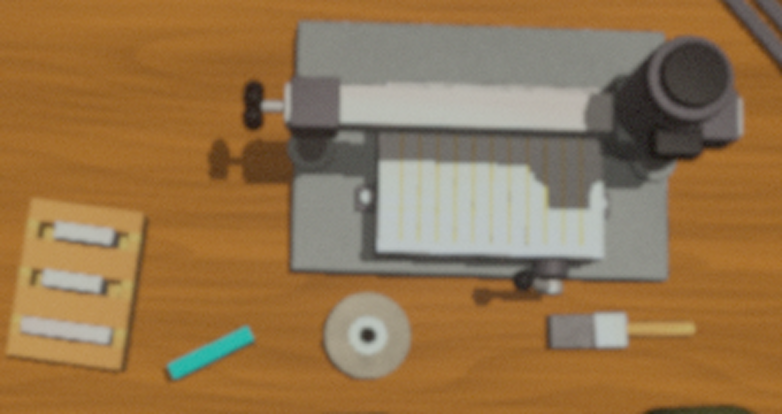

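```bash
python3 - <<'E'
from h import *
import scipy.optimize as so
for n in ['top','side']:
    z=np.load(n+'0.npz'); im,d=z['im'],z['d']; W=cloud(n,d); Z=W[...,2]
    X,Y=W[...,0],W[...,1]
    m=(abs(Z-.1)<.006)&(X>.38)&(X<.66)&(Y<.1)&(Y>-.3)
    # front edge: per-y bin min x ; left edge: per-x bin max y
    def fitline(a,b):
        k=np.ones(len(a),bool)
        for _ in range(4):
            p=np.polyfit(a[k],b[k],1); r=b-np.polyval(p,a); k=abs(r)<2*max(np.std(r[k]),3e-4)
        return p,np.std(r[k]),k.sum()
    P=W[m]
    def edge(P,i,j,lo,hi,mode,w=.006):
        A=[];B=[]
        for c in np.arange(lo,hi,w):
            q=P[(P[:,i]>=c)&(P[:,i]<c+w)]
            if len(q)>3: A.append(c+w/2); B.append(np.percentile(q[:,j],2 if mode=='min' else 98))
        return fitline(np.array(A),np.array(B))
    print(n,'chuck med z',np.median(P[:,2]))
    p,s,k=edge(P,1,0,-.19,0.0,'min'); print('front x=',p,'yaw',-np.degrees(np.arctan(p[0])),s,k)
    p,s,k=edge(P,0,1,.46,.56,'max'); print('left y=',p,'yaw',np.degrees(np.arctan(p[0])),s,k)
    m2=(abs(Z-.03)<.006)&(X>.35)&(X<.8)&(Y<.2)&(Y>-.4); P=W[m2]
    p,s,k=edge(P,1,0,-.3,0.09,'min'); print('bed front x=',p,'yaw',-np.degrees(np.arctan(p[0])),s,k)
    p,s,k=edge(P,1,0,-.3,0.09,'max'); print('bed back x=',p,'yaw',-np.degrees(np.arctan(p[0])),s,k)
    p,s,k=edge(P,0,1,.47,.75,'max'); print('bed left y=',p,'yaw',np.degrees(np.arctan(p[0])),s,k)
    p,s,k=edge(P,0,1,.47,.75,'min'); print('bed right y=',p,'yaw',np.degrees(np.arctan(p[0])),s,k)
    # lever region
    q=W[(X>.36)&(X<.45)&(Y<-.1)&(Y>-.24)&(Z>.06)]; print('lever',len(q),q.min(0) if len(q) else '',q.max(0) if len(q) else '')
    hi=q[q[:,2]>.1]; print(hi.mean(0) if len(hi) else '', len(hi))
E
```

```text
top chuck med z 0.09902592219390419
front x= [0.00180731 0.48052954] yaw -0.10355092651608307 0.0009749023433140618 29
left y= [ 0.01871108 -0.02456006] yaw 1.0719407871859137 0.0009729616487402016 15
bed front x= [-0.13153507  0.42737242] yaw 7.493386696284345 0.037804097547555045 59
bed back x= [0.0037455  0.75783663] yaw -0.21460025862866683 0.001535923563609074 62
bed left y= [-0.02915274  0.09575282] yaw -1.6698560226180617 0.0016088968189449692 27
bed right y= [ 0.12009801 -0.40768617] yaw 6.8483094690273765 0.01160538317641945 30
lever 108 [ 0.4353021  -0.22239699  0.06017178] [ 0.44979355 -0.15529794  0.13820092]
[ 0.44358718 -0.16703014  0.12751508] 58
side chuck med z 0.09949613160594603
front x= [0.00476827 0.48129804] yaw -0.27319989379504395 0.0017098416762056409 27
left y= [-0.01624651 -0.00267761] yaw -0.9307745131242294 0.0008015126748867045 14
bed front x= [0.01696127 0.46634391] yaw -0.9717161138069312 0.0014326981032354114 41
bed back x= [-0.01562608  0.75771986] yaw 0.895235501289051 0.0009706238746115754 41
bed left y= [-0.00748081  0.08859211] yaw -0.42861088265330727 0.0009600431516089478 40
bed right y= [-0.41816441  0.22378753] yaw -22.692946158205256 0.01746548963590297 36
lever 78 [ 0.43619298 -0.21315888  0.06072215] [ 0.44959783 -0.15310758  0.1343595 ]
[ 0.44356166 -0.16131683  0.12382356] 47
```

```bash
cat >> h.py <<'E'
def grid(gx,gy,yaw):
    c,s=np.cos(np.radians(yaw)),np.sin(np.radians(yaw))
    return lambda p:(np.array([[c,-s,0],[s,c,0],[0,0,1]])@np.array(p,float).T).T+[gx,gy,0]
E
python3 - <<'E'
from h import *
T=grid(.580,-.138,-.3)
sets=[[(-100,-125,100),(-100,125,100),(80,125,100),(80,-125,100),(-100,-125,100)],
[(-115,-220,30),(-115,220,30),(185,220,30),(185,-220,30),(-115,-220,30)],
[(8,-200,245),(8,200,245),(48,200,245),(48,-200,245)],[(-130,-75,55),(-130,-20.5,113.5)],[(80,-120,108),(80,120,108)]]
for n in ['top','side']:
    im=np.load(n+'0.npz')['im']
    x0,y0,x1,y1=(300,115,530,260) if n=='top' else (185,120,345,270)
    f=3.4 if n=='top' else 3.9
    v=cv2.resize(im[y0:y1,x0:x1],None,fx=f,fy=f,interpolation=cv2.INTER_CUBIC)
    for s in sets:
        p=(proj(n,T(np.array(s)/1000))+.5-[x0,y0])*f
        cv2.polylines(v,[np.round(p).astype(int)],False,(0,0,255),1)
    cv2.imwrite(f'pics/ov_{n}.png',v)
E
```

```text
(no output)
```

View pics/ov_top.png

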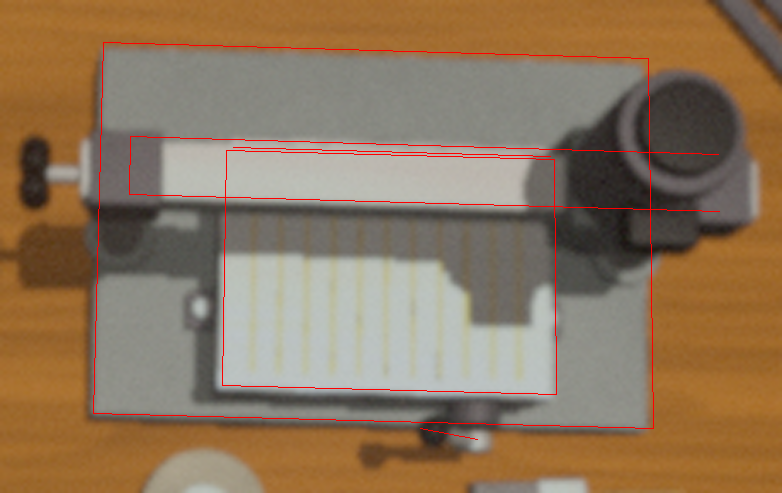

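View pics/ov_side.png

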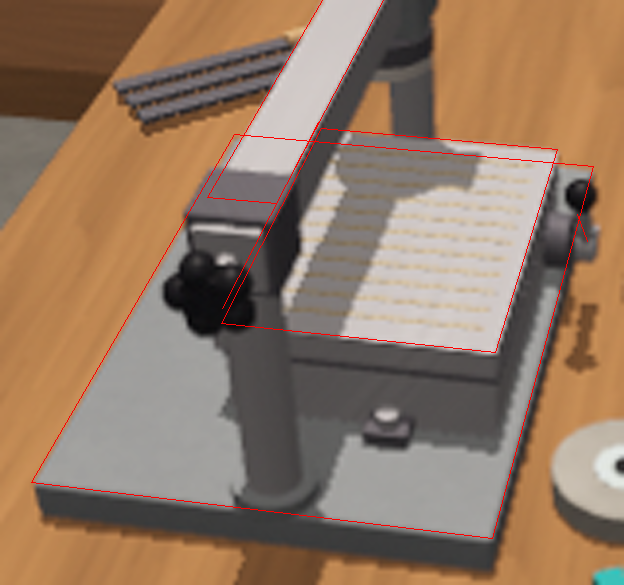

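```bash
cat >> h.py <<'E'
from scipy.spatial.transform import Rotation as Ro, Slerp
import json
def rot(rpy): 
    r=np.asarray(rpy,float); return Ro.from_euler('xyz',r,degrees=True)
def plan(segs,jaw,lin=False,dec=4,pose=None):
    """segs: list of (xyz, Rotation or None, nrows)"""
    s=robot.sense(); p0=np.array(s['tcp_pos']); R0=rot(s['eef_rot'])
    if pose: p0,R0=np.array(pose[0],float),pose[1]
    p,R=p0,R0; out=[]
    for q,Rq,n in segs:
        q=np.array(q,float); Rq=Rq or R
        rv=(R.inv()*Rq).as_rotvec()
        for i in range(1,n+1):
            a=i/n; a=a if lin else a*a*(3-2*a)
            pp=p+(q-p)*a; RR=R*Ro.from_rotvec(rv*a)
            out.append(list(np.round(R0.inv().apply(pp-p0),dec)+0.)+list(np.round((R0.inv()*RR).as_rotvec(),3)+0.)+[jaw])
        p,R=q,Rq
    out=[[float(v) for v in r] for r in out]
    if len(out)>12: print('LONG: multiple calls need frame handling')
    print(json.dumps(out)); return out,(p,R)
def down(yaw): return Ro.from_euler('xyz',[180,0,yaw],degrees=True)
E
python3 - <<'E'
from h import *
plan([((.42,-.2,.27),down(-35),8)],47,lin=True,dec=3)
E
```

```text
[[-0.031, -0.044, -0.003, 0.0, 0.0, -0.087, 47.0], [-0.062, -0.088, -0.006, 0.0, 0.0, -0.174, 47.0], [-0.092, -0.132, -0.009, 0.0, 0.0, -0.26, 47.0], [-0.123, -0.176, -0.012, 0.0, 0.0, -0.347, 47.0], [-0.154, -0.22, -0.015, 0.0, 0.0, -0.434, 47.0], [-0.185, -0.265, -0.019, 0.0, 0.0, -0.521, 47.0], [-0.216, -0.309, -0.022, 0.0, 0.0, -0.607, 47.0], [-0.247, -0.353, -0.025, 0.0, 0.0, -0.694, 47.0]]
```

Request:
play_rows:
  motion:
    - [-0.028,-0.04,-0.003,0,0,-0.08,47]
    - [-0.056,-0.08,-0.006,0,0,-0.16,47]
    - [-0.084,-0.12,-0.009,0,0,-0.24,47]
    - [-0.112,-0.16,-0.012,0,0,-0.32,47]
    - [-0.14,-0.2,-0.015,0,0,-0.4,47]
    - [-0.168,-0.24,-0.018,0,0,-0.48,47]
    - [-0.196,-0.28,-0.02,0,0,-0.56,47]
    - [-0.224,-0.32,-0.022,0,0,-0.64,47]
    - [-0.247,-0.353,-0.025,0,0,-0.694,47]
    - [-0.247,-0.353,-0.025,0,0,-0.694,47]
  squeeze: 25

```text
time_s: 2.0
tcp_pos: [0.4222, -0.1964, 0.2708]
eef_rot: [-180.0, -0.1, -34.6]
ft_force: [-0.3, -1.1, -0.3]
opening: 0.0405
```

```bash
python3 - <<'E'
from h import *
s=robot.sense();print(s['time_s'],s['tcp_pos'],s['eef_rot'],s['opening'],s['ft_force'])
plan([((.386,.334,.20),down(-6.6),12)],47,lin=True,dec=3)
E
```

```text
2.0 [ 0.42222553 -0.19635792  0.27079048] [-1.79952201e+02 -5.96321176e-02 -3.46108251e+01] 0.04046328301181698 [-0.28076485 -1.06752614 -0.27692919]
[[-0.028, -0.035, 0.006, 0.0, 0.0, -0.041, 47.0], [-0.055, -0.069, 0.012, 0.0, 0.0, -0.081, 47.0], [-0.083, -0.104, 0.018, 0.0, 0.0, -0.122, 47.0], [-0.11, -0.139, 0.024, 0.0, 0.0, -0.163, 47.0], [-0.138, -0.173, 0.029, 0.0, -0.001, -0.204, 47.0], [-0.166, -0.208, 0.035, 0.0, -0.001, -0.244, 47.0], [-0.193, -0.243, 0.041, 0.0, -0.001, -0.285, 47.0], [-0.221, -0.277, 0.047, 0.0, -0.001, -0.326, 47.0], [-0.248, -0.312, 0.053, 0.0, -0.001, -0.367, 47.0], [-0.276, -0.347, 0.059, 0.0, -0.001, -0.407, 47.0], [-0.304, -0.381, 0.065, -0.001, -0.001, -0.448, 47.0], [-0.331, -0.416, 0.071, -0.001, -0.001, -0.489, 47.0]]
```

Request:
play_rows:
  motion:
    - [-0.03,-0.037,0.006,0,0,-0.044,47]
    - [-0.06,-0.075,0.013,0,0,-0.088,47]
    - [-0.09,-0.113,0.02,0,0,-0.133,47]
    - [-0.12,-0.151,0.026,0,0,-0.177,47]
    - [-0.15,-0.189,0.032,0,0,-0.222,47]
    - [-0.18,-0.227,0.039,0,0,-0.266,47]
    - [-0.21,-0.265,0.045,0,0,-0.311,47]
    - [-0.24,-0.303,0.052,0,0,-0.355,47]
    - [-0.27,-0.341,0.058,0,0,-0.4,47]
    - [-0.3,-0.379,0.065,0,0,-0.444,47]
    - [-0.322,-0.405,0.07,0,0,-0.478,47]
    - [-0.331,-0.416,0.071,0,0,-0.489,47]

```text
time_s: 3.2
tcp_pos: [0.3873, 0.3328, 0.1986]
eef_rot: [180.0, 0.0, -6.8]
ft_force: [-0.2, 0.3, -0.3]
opening: 0.0402
```

Request:
play_rows:
  motion:
    - [0,0,0,0,0,0,47]

```text
time_s: 3.3
tcp_pos: [0.3878, 0.3315, 0.1991]
eef_rot: [180.0, 0.0, -6.9]
ft_force: [0.4, -0.3, 1.9]
opening: 0.0404
```

```bash
python3 - <<'E'
from h import *
s=robot.sense();print(s['time_s'],s['tcp_pos'],s['eef_rot'],s['opening'],s['ft_force'])
for n in ['side','top']:
    im,d=viewer.camera(n); np.savez(n+'1.npz',im=im,d=d)
    x0,y0,x1,y1=(235,240,365,400) if n=='side' else (180,170,300,300)
    v=cv2.resize(im[y0:y1,x0:x1],None,fx=4,fy=4,interpolation=cv2.INTER_CUBIC)
    cv2.imwrite(f'pics/{n}1.png',v[:600])
plan([((.386,.334,.10),down(-6.6),6)],47,dec=4)
E
```

```text
3.3 [0.38777357 0.33149995 0.19905217] [ 1.79979585e+02  1.40794948e-02 -6.92096773e+00] 0.0404103115406582 [ 0.42689679 -0.28852362  1.86250015]
[[-0.0002, -0.0003, 0.0074, 0.0, 0.0, -0.001, 47.0], [-0.0007, -0.001, 0.0258, 0.0, 0.0, -0.002, 47.0], [-0.0013, -0.0019, 0.0497, 0.0, 0.0, -0.004, 47.0], [-0.0019, -0.0029, 0.0737, 0.0, 0.0, -0.006, 47.0], [-0.0024, -0.0036, 0.0921, 0.0, 0.0, -0.008, 47.0], [-0.0026, -0.0039, 0.0995, 0.0, 0.0, -0.008, 47.0]]
```

View pics/side1.png

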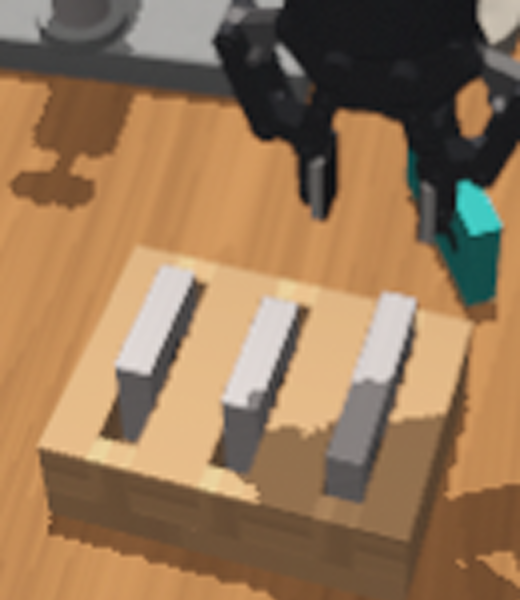

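The side view shows the open jaws over the right-hand (long) blade, with the two short blades to its left.

Request:
play_rows:
  motion:
    - [-0.0005,-0.001,0.015,0,0,-0.003,47]
    - [-0.001,-0.002,0.04,0,0,-0.005,47]
    - [-0.0015,-0.003,0.065,0,0,-0.005,47]
    - [-0.0015,-0.003,0.085,0,0,-0.005,47]
    - [-0.0015,-0.003,0.093,0,0,-0.005,47]
    - [-0.0015,-0.003,0.093,0,0,-0.005,47]

```text
time_s: 4.0
tcp_pos: [0.3869, 0.333, 0.1061]
eef_rot: [180.0, 0.1, -6.8]
ft_force: [0.6, 0.2, 0.2]
opening: 0.0398
```

```bash
python3 - <<'E'
from h import *
s=robot.sense();print(s['time_s'],s['tcp_pos'],s['eef_rot'],s['opening'],s['ft_force'])
for n in ['side']:
    im,d=viewer.camera(n)
    x0,y0,x1,y1=(280,270,380,390)
    v=cv2.resize(im[y0:y1,x0:x1],None,fx=5,fy=5,interpolation=cv2.INTER_CUBIC)
    cv2.imwrite(f'pics/{n}2.png',v[:600])
plan([((.3862,.334,.072),down(-6.6),5)],47,dec=4)
E
```

```text
4.0 [0.38689882 0.33301468 0.10612153] [ 1.79953085e+02  5.43874248e-02 -6.81282070e+00] 0.039841993575043214 [0.64563581 0.18827366 0.16272081]
[[-0.0001, 0.0, 0.0036, 0.0, 0.0, 0.0, 47.0], [-0.0004, -0.0001, 0.0123, 0.0, 0.0, -0.001, 47.0], [-0.0007, -0.0003, 0.0226, 0.0, 0.0, -0.002, 47.0], [-0.001, -0.0004, 0.0313, 0.0, 0.0, -0.003, 47.0], [-0.0011, -0.0004, 0.0349, 0.0, 0.0, -0.003, 47.0]]
```

View pics/side2.png

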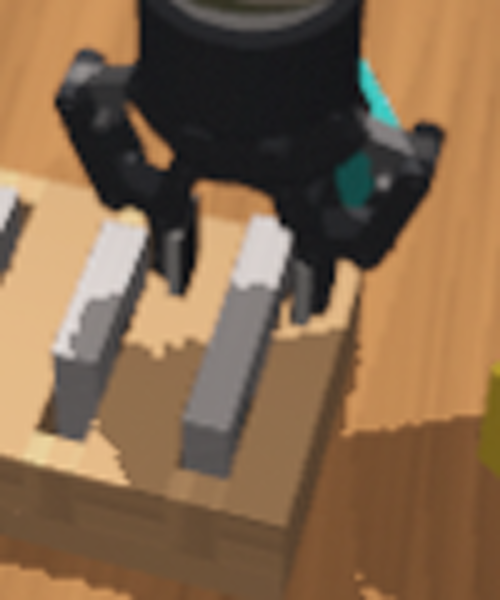

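Request:
play_rows:
  motion:
    - [0,0,0.004,0,0,0,36]
    - [-0.0005,0,0.012,0,0,0,36]
    - [-0.001,0,0.022,0,0,0,36]
    - [-0.001,0,0.03,0,0,0,36]
    - [-0.001,0,0.034,0,0,0,36]
    - [-0.001,0,0.034,0,0,0,36]

```text
time_s: 4.65
tcp_pos: [0.3853, 0.3342, 0.0716]
eef_rot: [180.0, 0.1, -6.7]
ft_force: [0.5, -0.3, 0.6]
opening: 0.0306
```

```bash
python3 - <<'E'
from h import *
s=robot.sense();print(s['time_s'],s['tcp_pos'],s['eef_rot'],s['opening'],s['ft_force'])
for n in ['side']:
    im,d=viewer.camera(n)
    x0,y0,x1,y1=(280,270,380,390)
    v=cv2.resize(im[y0:y1,x0:x1],None,fx=5,fy=5,interpolation=cv2.INTER_CUBIC)
    cv2.imwrite(f'pics/{n}3.png',v[:600])
E
```

```text
4.65 [0.38532663 0.33416507 0.07158428] [ 1.79951288e+02  6.99123356e-02 -6.69877284e+00] 0.030577815061778365 [ 0.47953221 -0.25442439  0.60448503]
```

View pics/side3.png

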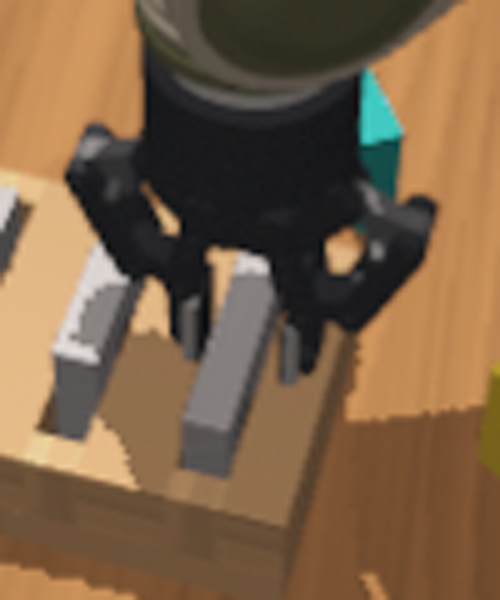

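Request:
play_rows:
  motion:
    - [0.0005,0,0,0,0,0,18]
    - [0.0005,0,0,0,0,0,10]
    - [0.0005,0,0,0,0,0,10]
    - [0.0005,0,0,0,0,0,10]
  squeeze: 25

```text
time_s: 5.1
tcp_pos: [0.3866, 0.3344, 0.0726]
eef_rot: [-180.0, -0.1, -6.7]
ft_force: [1.6, 0.5, 0.3]
opening: 0.0176
```

Request:
play_rows:
  motion:
    - [0.0005,0,0,0,0,0,5]
    - [0.0005,0,0,0,0,0,5]
    - [0.0005,0,-0.003,0,0,0,5]
    - [0.0005,0,-0.008,0,0,0,5]
    - [0.0005,0,-0.015,0,0,0,5]
    - [0.0005,0,-0.025,0,0,0,5]
    - [0.0005,0,-0.035,0,0,0,5]
    - [0.0005,0,-0.045,0,0,0,5]
    - [0.0005,0,-0.055,0,0,0,5]
    - [0.0005,0,-0.06,0,0,0,5]
  squeeze: 80

```text
time_s: 6.1
tcp_pos: [0.3867, 0.3341, 0.1336]
eef_rot: [-180.0, -0.1, -6.7]
ft_force: [0.3, -0.3, -7.1]
opening: 0.0162
```

```bash
python3 - <<'E'
from h import *
s=robot.sense();print(s['time_s'],s['tcp_pos'],s['eef_rot'],s['opening'],s['ft_force'],s['wrist_torque'])
for n in ['side']:
    im,d=viewer.camera(n)
    x0,y0,x1,y1=(260,240,380,390)
    v=cv2.resize(im[y0:y1,x0:x1],None,fx=4,fy=4,interpolation=cv2.INTER_CUBIC)
    cv2.imwrite(f'pics/{n}4.png',v[:600])
E
```

```text
6.1 [0.38666846 0.33407959 0.13364886] [-1.79980723e+02 -5.65485016e-02 -6.70149024e+00] 0.01616013090472021 [ 0.30617485 -0.26291153 -7.10237446] [ 0.01244912 -0.01850003  0.01815846]
```

View pics/side4.png

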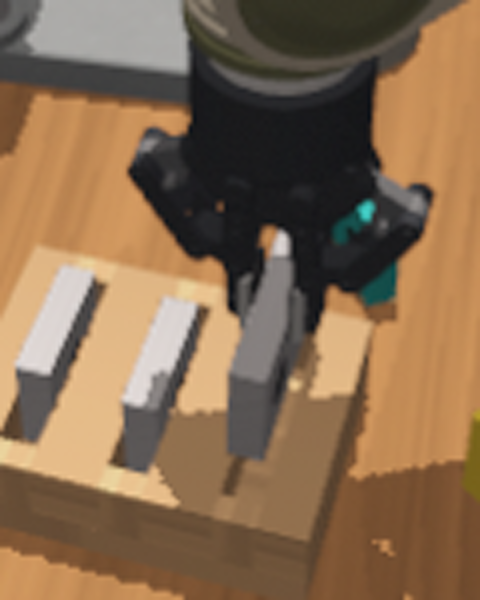

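```bash
python3 - <<'E'
from h import *
plan([((.395,.32,.25),down(-6.6),4),((.5135,-.0805,.25),down(0),11)],5,dec=3)
E
```

```text
LONG: multiple calls need frame handling
[[0.002, 0.002, -0.018, 0.0, 0.0, 0.0, 5.0], [0.005, 0.007, -0.058, 0.0, -0.001, -0.001, 5.0], [0.008, 0.011, -0.098, -0.001, -0.001, -0.002, 5.0], [0.01, 0.013, -0.116, -0.001, -0.002, -0.002, 5.0], [0.014, 0.022, -0.116, -0.001, -0.002, -0.004, 5.0], [0.024, 0.047, -0.116, -0.001, -0.002, -0.012, 5.0], [0.04, 0.083, -0.116, -0.001, -0.002, -0.023, 5.0], [0.059, 0.128, -0.116, -0.001, -0.002, -0.036, 5.0], [0.081, 0.179, -0.116, -0.001, -0.002, -0.052, 5.0], [0.103, 0.231, -0.116, -0.001, -0.002, -0.067, 5.0], [0.125, 0.282, -0.116, -0.001, -0.002, -0.082, 5.0], [0.144, 0.327, -0.116, -0.001, -0.002, -0.096, 5.0], [0.16, 0.364, -0.116, -0.001, -0.002, -0.107, 5.0], [0.171, 0.388, -0.116, -0.001, -0.002, -0.114, 5.0], [0.174, 0.397, -0.116, -0.001, -0.002, -0.117, 5.0]]
```

Request:
play_rows:
  motion:
    - [0.002,0.002,-0.018,0,0,0,5]
    - [0.004,0.005,-0.055,0,0,0,5]
    - [0.008,0.01,-0.095,0,0,0,5]
    - [0.012,0.02,-0.116,0,0,-0.004,5]
    - [0.022,0.045,-0.118,0,0,-0.012,5]
    - [0.038,0.08,-0.118,0,0,-0.022,5]
    - [0.056,0.12,-0.118,0,0,-0.034,5]
    - [0.074,0.16,-0.118,0,0,-0.046,5]
    - [0.09,0.2,-0.118,0,0,-0.058,5]
    - [0.106,0.236,-0.118,0,0,-0.068,5]
    - [0.116,0.26,-0.118,0,0,-0.075,5]
    - [0.12,0.27,-0.118,0,0,-0.078,5]

```text
time_s: 7.35
tcp_pos: [0.4745, 0.0498, 0.25]
eef_rot: [180.0, 0.1, -2.4]
ft_force: [0.4, 0.1, -7.8]
opening: 0.0168
```

```bash
python3 - <<'E'
from h import *
s=robot.sense();print(s['time_s'],s['tcp_pos'],s['eef_rot'],s['opening'],s['ft_force'],s['wrist_torque'])
plan([((.5135,-.0805,.25),down(0),6),((.5135,-.0805,.18),down(0),5)],5,dec=4)
E
```

```text
7.35 [0.47445334 0.0497764  0.24995356] [ 1.79971850e+02  6.21392004e-02 -2.38062830e+00] 0.016825311207416968 [ 0.37050722  0.14707611 -7.79724322] [ 0.04892237  0.01450192 -0.01147605]
[[0.0033, 0.0095, 0.0, 0.0, 0.0, -0.003, 5.0], [0.0115, 0.0333, 0.0, 0.0, 0.0, -0.011, 5.0], [0.0222, 0.0643, 0.0, 0.0, 0.001, -0.021, 5.0], [0.0329, 0.0952, 0.0, 0.0, 0.001, -0.031, 5.0], [0.0411, 0.119, 0.0, 0.0, 0.001, -0.038, 5.0], [0.0444, 0.1285, 0.0, 0.0, 0.001, -0.042, 5.0], [0.0444, 0.1285, 0.0072, 0.0, 0.001, -0.042, 5.0], [0.0445, 0.1285, 0.0246, 0.0, 0.001, -0.042, 5.0], [0.0445, 0.1285, 0.0453, 0.0, 0.001, -0.042, 5.0], [0.0445, 0.1285, 0.0627, 0.0, 0.001, -0.042, 5.0], [0.0445, 0.1285, 0.07, 0.0, 0.001, -0.042, 5.0]]
```

Request:
play_rows:
  motion:
    - [0.004,0.01,0,0,0,-0.003,5]
    - [0.012,0.034,0,0,0,-0.011,5]
    - [0.022,0.064,0,0,0,-0.021,5]
    - [0.033,0.095,0,0,0,-0.031,5]
    - [0.041,0.119,0,0,0,-0.038,5]
    - [0.0445,0.1285,0,0,0,-0.042,5]
    - [0.0445,0.1285,0.008,0,0,-0.042,5]
    - [0.0445,0.1285,0.024,0,0,-0.042,5]
    - [0.0445,0.1285,0.045,0,0,-0.042,5]
    - [0.0445,0.1285,0.063,0,0,-0.042,5]
    - [0.0445,0.1285,0.07,0,0,-0.042,5]
    - [0.0445,0.1285,0.07,0,0,-0.042,5]

```text
time_s: 8.55
tcp_pos: [0.5132, -0.0769, 0.1795]
eef_rot: [-179.9, 0.1, 0.2]
ft_force: [0.5, -0.6, -7.2]
opening: 0.0168
```

```bash
python3 - <<'E'
from h import *
s=robot.sense();print(s['time_s'],s['tcp_pos'],s['eef_rot'],s['opening'],s['ft_force'],s['wrist_torque'])
for n in ['side','top']:
    im,d=viewer.camera(n); np.savez(n+'5.npz',im=im,d=d)
    x0,y0,x1,y1=(210,120,370,270) if n=='side' else (300,120,500,270)
    v=cv2.resize(im[y0:y1,x0:x1],None,fx=4,fy=4,interpolation=cv2.INTER_CUBIC)
    cv2.imwrite(f'pics/{n}5.png',v[:600])
plan([((.5135,-.0805,.1545),down(0),4)],5)
E
```

```text
8.55 [ 0.51317866 -0.07689643  0.17949777] [-1.79935295e+02  1.20886825e-01  2.37595819e-01] 0.01676014864671389 [ 0.47560764 -0.60574048 -7.21409861] [-0.00162969  0.02724419 -0.03120139]
[[-0.0001, 0.0004, 0.0041, 0.0, 0.0, 0.001, 5.0], [-0.0003, 0.0014, 0.0133, 0.0, -0.001, 0.002, 5.0], [-0.0005, 0.0024, 0.0224, 0.0, -0.001, 0.003, 5.0], [-0.0005, 0.0029, 0.0265, 0.0, -0.001, 0.004, 5.0]]
```

View pics/side5.png

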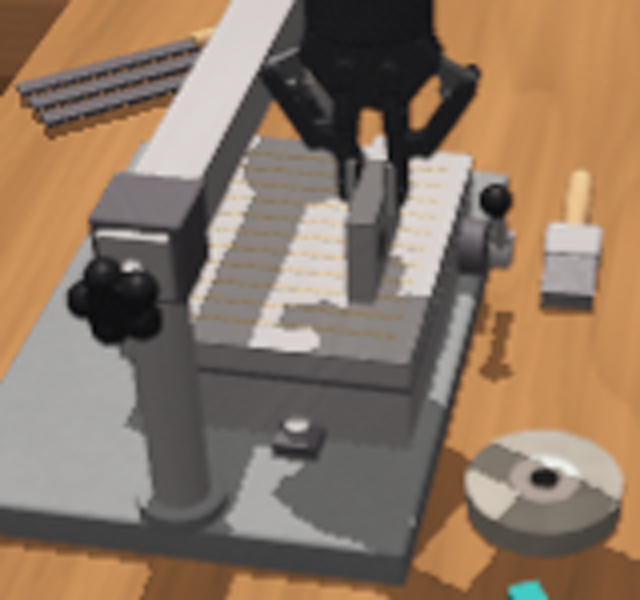

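View pics/top5.png

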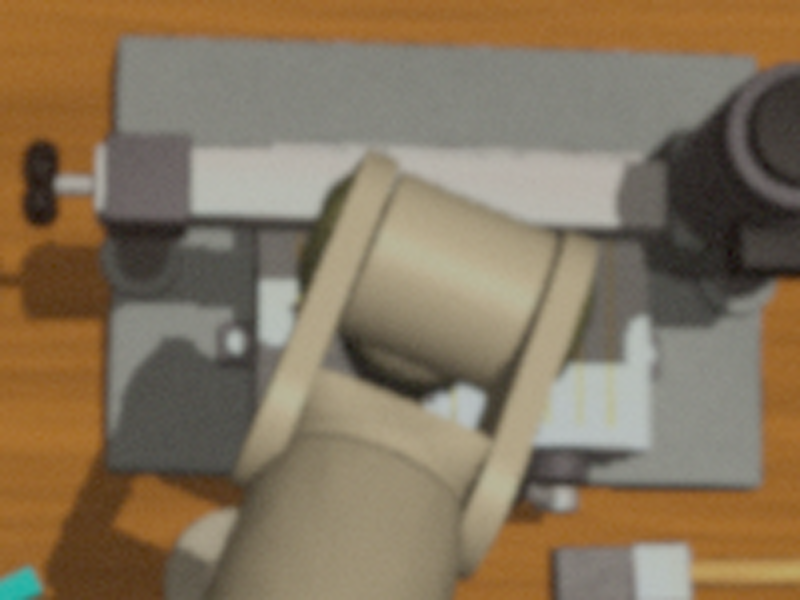

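The long blade hangs upright over the open front part of the chuck, clear of the beam.

Request:
play_rows:
  motion:
    - [0,0.0005,0.004,0,0,0.001,5]
    - [0,0.001,0.012,0,0,0.003,5]
    - [0,0.002,0.019,0,0,0.004,5]
    - [0,0.003,0.023,0,0,0.004,5]
    - [0,0.003,0.025,0,0,0.004,5]
    - [0,0.003,0.025,0,0,0.004,5]

```text
time_s: 9.25
tcp_pos: [0.5137, -0.0812, 0.155]
eef_rot: [-180.0, 0.0, -0.1]
ft_force: [0.2, 0.4, -6.8]
opening: 0.0162
```

Request:
play_rows:
  motion:
    - [0,0,0.001,0,0,0,5]
    - [0,0,0.0015,0,0,0,5]

```text
time_s: 9.45
tcp_pos: [0.5138, -0.0812, 0.154]
eef_rot: [180.0, -0.0, -0.1]
ft_force: [0.1, 0.2, -7.2]
opening: 0.0161
```

Request:
play_rows:
  motion:
    - [0,0,0.001,0,0,0,5]
    - [0,0,0.001,0,0,0,5]

```text
time_s: 9.65
tcp_pos: [0.5138, -0.0811, 0.1529]
eef_rot: [180.0, -0.0, -0.1]
ft_force: [0.4, -0.4, -8.6]
opening: 0.0164
```

Request:
play_rows:
  motion:
    - [0,0,0.001,0,0,0,5]
    - [0,0,0.001,0,0,0,5]

```text
time_s: 9.85
tcp_pos: [0.5139, -0.0812, 0.1528]
eef_rot: [180.0, -0.1, -0.1]
ft_force: [-2.4, 0.5, 3.7]
opening: 0.0166
```

Request:
play_rows:
  motion:
    - [0,0,-0.0005,0,0,0,10]
    - [0,0,-0.0005,0,0,0,24]
    - [0,0,-0.0005,0,0,0,28]
    - [0,0,-0.0005,0,0,0,34]
    - [0,0,-0.0005,0,0,0,38]
    - [0,0,-0.0005,0,0,0,38]
  squeeze: 20

```text
time_s: 10.45
tcp_pos: [0.5138, -0.0812, 0.1524]
eef_rot: [180.0, -0.0, -0.1]
ft_force: [-0.4, -0.5, 0.1]
opening: 0.0319
```

```bash
python3 - <<'E'
from h import *
s=robot.sense();print(s['time_s'],s['tcp_pos'],s['eef_rot'],s['opening'],s['ft_force'],s['wrist_torque'])
for n in ['side']:
    im,d=viewer.camera(n); np.savez(n+'6.npz',im=im,d=d)
    x0,y0,x1,y1=(250,120,370,250)
    v=cv2.resize(im[y0:y1,x0:x1],None,fx=4.6,fy=4.6,interpolation=cv2.INTER_CUBIC)
    cv2.imwrite(f'pics/{n}6.png',v[:600])
E
```

```text
10.45 [ 0.51381235 -0.08117174  0.15236014] [ 1.79993521e+02 -1.13256735e-02 -5.62931676e-02] 0.03188413232444091 [-0.39824497 -0.48187202  0.09718367] [ 0.03857743 -0.02920506  0.02215296]
```

View pics/side6.png

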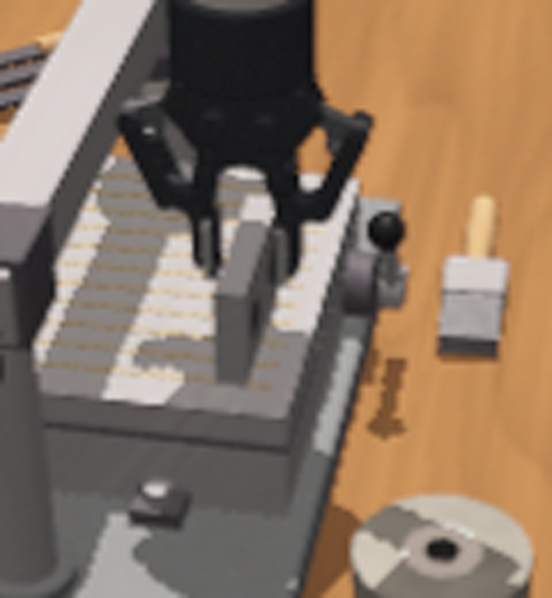

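Request:
play_rows:
  motion:
    - [0,0,-0.004,0,0,0,38]
    - [0,0,-0.012,0,0,0,38]
    - [0,0,-0.025,0,0,0,38]
    - [0,0,-0.045,0,0,0,38]
    - [0,0,-0.065,0,0,0,38]
    - [0,0,-0.085,0,0,0,38]
    - [0,0,-0.1,0,0,0,38]
    - [0,0,-0.108,0,0,0,20]

```text
time_s: 11.3
tcp_pos: [0.514, -0.0812, 0.2623]
eef_rot: [179.9, -0.1, -0.1]
ft_force: [-0.5, 0.0, -0.2]
opening: 0.0191
```

```bash
cat >> h.py <<'E'
def tilt(yaw,th): return Ro.from_euler('y',-th,degrees=True)*down(yaw)
E
python3 - <<'E'
from h import *
s=robot.sense();print(s['time_s'],s['tcp_pos'],s['eef_rot'],s['joints'])
im,d=viewer.camera('side'); np.savez('side7.npz',im=im,d=d)
W=cloud('side',d); Z=W[...,2]
m=(abs(Z-.16)<.006)&(W[...,0]>.47)&(W[...,0]<.56)&(W[...,1]<0)&(W[...,1]>-.16)
P=W[m];print(len(P),np.median(P[:,2]),cv2.minAreaRect(P[:,:2].astype(np.float32)))
v=cv2.resize(im[110:250,230:370],None,fx=4.2,fy=4.2,interpolation=cv2.INTER_CUBIC); cv2.imwrite('pics/side7.png',v)
out,(p,R)=plan([((.43,-.08,.27),tilt(-90,0),12)],0,lin=True,dec=3)
E
```

```text
11.3 [ 0.51399408 -0.08121818  0.26226304] [ 1.79939880e+02 -1.44629856e-01 -5.44457812e-02] [-2.20284434e+01  1.80579390e+01  7.72452623e+01 -1.64150985e-03
  8.45401797e+01 -2.19737678e+01]
180 0.15920506632763587 ((0.5130265355110168, -0.08090685307979584), (0.019063105806708336, 0.09956581890583038), 0.27813130617141724)
[[-0.007, 0.0, -0.001, 0.0, 0.0, 0.131, 0.0], [-0.014, 0.0, -0.001, 0.0, -0.001, 0.262, 0.0], [-0.021, 0.0, -0.002, 0.0, -0.001, 0.392, 0.0], [-0.028, 0.0, -0.003, -0.001, -0.001, 0.523, 0.0], [-0.035, 0.0, -0.003, -0.001, -0.002, 0.654, 0.0], [-0.042, -0.001, -0.004, -0.001, -0.002, 0.785, 0.0], [-0.049, -0.001, -0.004, -0.001, -0.002, 0.916, 0.0], [-0.056, -0.001, -0.005, -0.001, -0.002, 1.047, 0.0], [-0.063, -0.001, -0.006, -0.001, -0.003, 1.177, 0.0], [-0.07, -0.001, -0.006, -0.001, -0.003, 1.308, 0.0], [-0.077, -0.001, -0.007, -0.001, -0.003, 1.439, 0.0], [-0.084, -0.001, -0.008, -0.002, -0.004, 1.57, 0.0]]
```

View pics/side7.png

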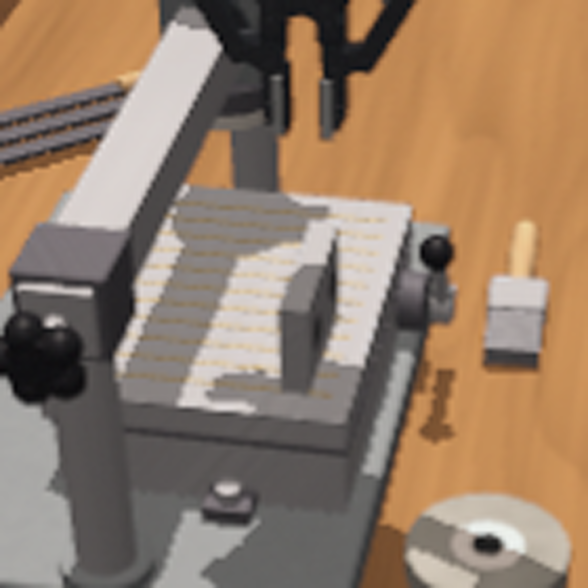

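The blade stands alone on the chuck, upright and parallel to the rail, at about (0.513, -0.081).

Request:
play_rows:
  motion:
    - [-0.007,0,-0.001,0,0,0.13,0]
    - [-0.014,0,-0.001,0,0,0.26,0]
    - [-0.021,0,-0.002,0,0,0.39,0]
    - [-0.028,0,-0.003,0,0,0.52,0]
    - [-0.035,0,-0.003,0,0,0.65,0]
    - [-0.042,0,-0.004,0,0,0.785,0]
    - [-0.049,0,-0.004,0,0,0.915,0]
    - [-0.056,0,-0.005,0,0,1.045,0]
    - [-0.063,0,-0.006,0,0,1.18,0]
    - [-0.07,0,-0.006,0,0,1.31,0]
    - [-0.077,0,-0.007,0,0,1.44,0]
    - [-0.084,0,-0.008,0,0,1.57,0]

```text
time_s: 12.55
tcp_pos: [0.4292, -0.0809, 0.2679]
eef_rot: [180.0, 0.0, -90.3]
ft_force: [0.3, 0.3, 0.0]
opening: -0.0004
```

```bash
python3 - <<'E'
from h import *
s=robot.sense();print(s['time_s'],s['tcp_pos'],s['eef_rot'],s['joints'],s['opening'])
out,(p,R)=plan([((.455,-.081,.21),tilt(-90,43),10)],0,lin=True,dec=3)
E
```

```text
12.55 [ 0.42922457 -0.08094688  0.26792872] [ 1.79950244e+02  2.53384619e-02 -9.03208968e+01] [-2.62856954e+01  9.31316589e+00  8.83212924e+01  1.00562558e-03
  8.24213690e+01  6.40350573e+01] -0.0003600462603967751
[[0.0, -0.003, 0.006, 0.075, 0.0, -0.001, 0.0], [0.0, -0.005, 0.012, 0.15, 0.0, -0.001, 0.0], [0.0, -0.008, 0.017, 0.225, -0.001, -0.002, 0.0], [0.0, -0.01, 0.023, 0.301, -0.001, -0.002, 0.0], [0.0, -0.013, 0.029, 0.376, -0.001, -0.003, 0.0], [0.0, -0.015, 0.035, 0.451, -0.001, -0.003, 0.0], [0.0, -0.018, 0.041, 0.526, -0.001, -0.004, 0.0], [0.0, -0.021, 0.046, 0.601, -0.001, -0.004, 0.0], [0.0, -0.023, 0.052, 0.676, -0.002, -0.005, 0.0], [0.0, -0.026, 0.058, 0.751, -0.002, -0.006, 0.0]]
```

Request:
play_rows:
  motion:
    - [0,-0.003,0.006,0.075,0,0,0]
    - [0,-0.005,0.012,0.15,0,0,0]
    - [0,-0.008,0.017,0.225,0,-0.002,0]
    - [0,-0.01,0.023,0.3,0,-0.002,0]
    - [0,-0.013,0.029,0.375,0,-0.003,0]
    - [0,-0.015,0.035,0.45,0,-0.003,0]
    - [0,-0.018,0.041,0.525,0,-0.004,0]
    - [0,-0.021,0.046,0.6,0,-0.004,0]
    - [0,-0.023,0.052,0.675,0,-0.005,0]
    - [0,-0.026,0.058,0.75,0,-0.006,0]
    - [0,-0.026,0.058,0.75,0,-0.006,0]

```text
time_s: 13.65
tcp_pos: [0.4546, -0.0806, 0.2087]
eef_rot: [-137.2, 0.0, -89.8]
ft_force: [0.3, -0.2, -0.5]
opening: 0.0
```

```bash
python3 - <<'E'
from h import *
s=robot.sense();print(s['time_s'],s['tcp_pos'],s['eef_rot'],s['joints'],s['opening'])
R=rot(s['eef_rot']);print(R.as_matrix())
im,d=viewer.camera('side')
v=cv2.resize(im[50:250,200:400],None,fx=3,fy=3,interpolation=cv2.INTER_CUBIC); cv2.imwrite('pics/side8.png',v)
E
```

```text
13.65 [ 0.45455522 -0.08058704  0.20866573] [-1.37164642e+02  2.92622036e-02 -8.97611520e+01] [-38.76332586   4.21200201 119.04859785  52.92535948  32.45720594
  11.15371667] 4.3762422691565186e-05
[[ 4.16867088e-03 -7.33305504e-01  6.79886505e-01]
 [-9.99991181e-01 -2.70969659e-03  3.20876893e-03]
 [-5.10721776e-04 -6.79893885e-01 -7.33310333e-01]]
```

View pics/side8.png

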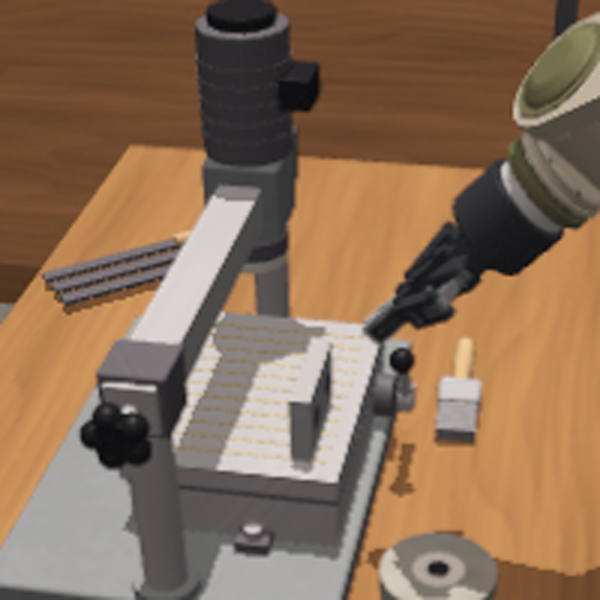

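```bash
python3 - <<'E'
from h import *
plan([((.470,-.081,.156),tilt(-90,43),6)],0,dec=4)
E
```

```text
[[0.0, 0.0019, 0.0037, 0.0, 0.0, 0.0, 0.0], [0.0, 0.0066, 0.0128, 0.001, 0.001, 0.001, 0.0], [0.0001, 0.0127, 0.0247, 0.002, 0.001, 0.001, 0.0], [0.0001, 0.0187, 0.0366, 0.003, 0.002, 0.002, 0.0], [0.0001, 0.0234, 0.0457, 0.004, 0.003, 0.003, 0.0], [0.0001, 0.0253, 0.0494, 0.004, 0.003, 0.003, 0.0]]
```

Request:
play_rows:
  motion:
    - [0,0.002,0.004,0,0,0,0]
    - [0,0.007,0.013,0,0,0,0]
    - [0,0.013,0.025,0.002,0,0,0]
    - [0,0.019,0.037,0.003,0.002,0.002,0]
    - [0,0.0235,0.046,0.004,0.003,0.003,0]
    - [0,0.0255,0.0495,0.004,0.003,0.003,0]
    - [0,0.0255,0.0495,0.004,0.003,0.003,0]

```text
time_s: 14.4
tcp_pos: [0.4713, -0.0809, 0.1565]
eef_rot: [-136.9, -0.1, -89.9]
ft_force: [0.1, -0.2, 0.1]
opening: -0.0001
```

```bash
python3 - <<'E'
from h import *
s=robot.sense();print(s['time_s'],s['tcp_pos'],s['eef_rot'],s['joints'],s['opening'],s['ft_force'])
R=rot(s['eef_rot']).as_matrix();print('world +x unit in tool:',R.T@[1,0,0],' tip',s['tcp_pos']+R@[0,0,.014], 'lead',s['tcp_pos']+R@[0,-.011,.014])
im,d=viewer.camera('side')
v=cv2.resize(im[120:240,250:370],None,fx=5,fy=5,interpolation=cv2.INTER_CUBIC); cv2.imwrite('pics/side9.png',v)
E
```

```text
14.4 [ 0.4713419  -0.08093291  0.1564555 ] [-1.36852578e+02 -9.64512478e-02 -8.98824831e+01] [-36.75041241  12.51944235 122.29539194  72.19877081  25.46172986
  -9.15949987] -5.283737936704329e-05 [ 0.12159233 -0.20908409  0.10679701]
world +x unit in tool: [ 0.00205105 -0.72959261  0.68387895]  tip [ 0.48091621 -0.08093046  0.14624116] lead [ 0.48894173 -0.08090134  0.15376381]
```

View pics/side9.png

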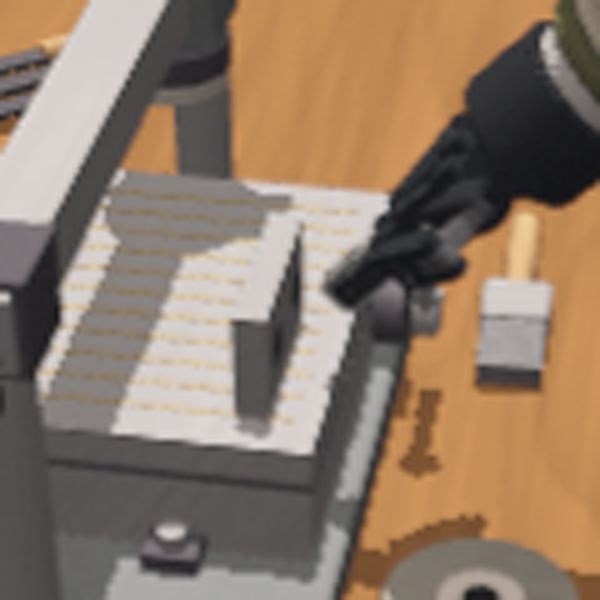

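Request:
play_rows:
  motion:
    - [0,-0.003,0.003,0,0,0,0]
    - [0,-0.006,0.006,0,0,0,0]
    - [0,-0.009,0.0085,0,0,0,0]
    - [0,-0.011,0.0105,0,0,0,0]
    - [0,-0.013,0.012,0,0,0,0]
    - [0,-0.015,0.014,0,0,0,0]
    - [0,-0.017,0.016,0,0,0,0]

```text
time_s: 15.15
tcp_pos: [0.4943, -0.0811, 0.1567]
eef_rot: [-136.8, -0.1, -89.9]
ft_force: [-1.2, 0.6, 1.7]
opening: 0.0001
```

```bash
python3 - <<'E'
from h import *
s=robot.sense();print(s['time_s'],s['tcp_pos'],s['eef_rot'],s['joints'],s['ft_force'])
im,d=viewer.camera('side')
v=cv2.resize(im[120:240,250:370],None,fx=5,fy=5,interpolation=cv2.INTER_CUBIC); cv2.imwrite('pics/side10.png',v)
E
```

```text
15.15 [ 0.49433414 -0.08105205  0.15672875] [-1.36797633e+02 -1.30685163e-01 -8.99464716e+01] [-34.2307766   14.32787014 119.19715531  70.19796622  24.10420595
  -4.97003847] [-1.15398021  0.57537994  1.6936093 ]
```

View pics/side10.png

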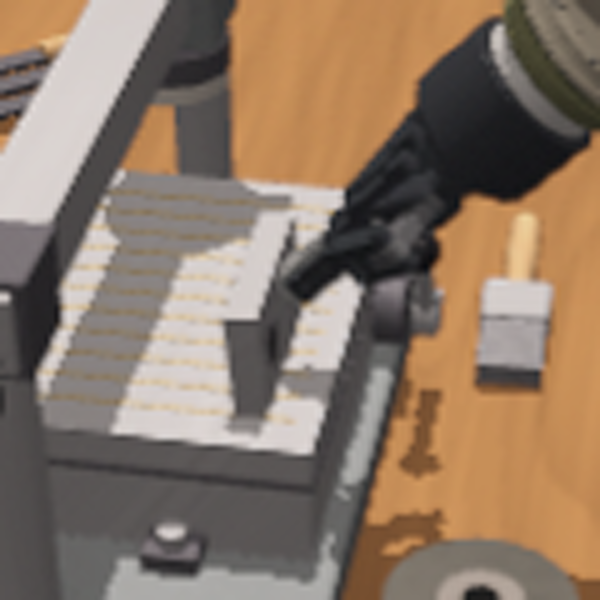

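Request:
play_rows:
  motion:
    - [0,-0.002,0.002,0,0,0,0]
    - [0,-0.004,0.004,0,0,0,0]
    - [0,-0.006,0.0055,0,0,0,0]
    - [0,-0.008,0.0075,0,0,0,0]
    - [0,-0.01,0.0095,0,0,0,0]
    - [0,-0.01,0.0095,0,0,0,0]
    - [0,-0.01,0.0095,0,0,0,0]

```text
time_s: 15.9
tcp_pos: [0.508, -0.081, 0.1565]
eef_rot: [-136.8, -0.1, -89.9]
ft_force: [0.1, 1.0, 0.4]
opening: 0.0005
```

```bash
python3 - <<'E'
from h import *
s=robot.sense();print(s['time_s'],s['tcp_pos'],s['eef_rot'],s['joints'],s['ft_force'])
im,d=viewer.camera('side')
v=cv2.resize(im[120:240,250:370],None,fx=5,fy=5,interpolation=cv2.INTER_CUBIC); cv2.imwrite('pics/side11.png',v)
W=cloud('side',d); Z=W[...,2]
m=(abs(Z-.118)<.006)&(W[...,0]>.47)&(W[...,0]<.60)&(W[...,1]<0)&(W[...,1]>-.16)
P=W[m];print(len(P),np.median(P[:,2]),cv2.minAreaRect(P[:,:2].astype(np.float32)))
E
```

```text
15.9 [ 0.50795044 -0.08098084  0.15654366] [-1.36806638e+02 -1.27562306e-01 -8.99330433e+01] [-32.89104668  15.42137559 117.340068    68.68909339  23.46773731
  -2.33191237] [0.14513897 1.00549425 0.44980345]
552 0.11735744975314319 ((0.5533949136734009, -0.08303265273571014), (0.10725005716085434, 0.06102686747908592), 89.78286743164062)
```

View pics/side11.png

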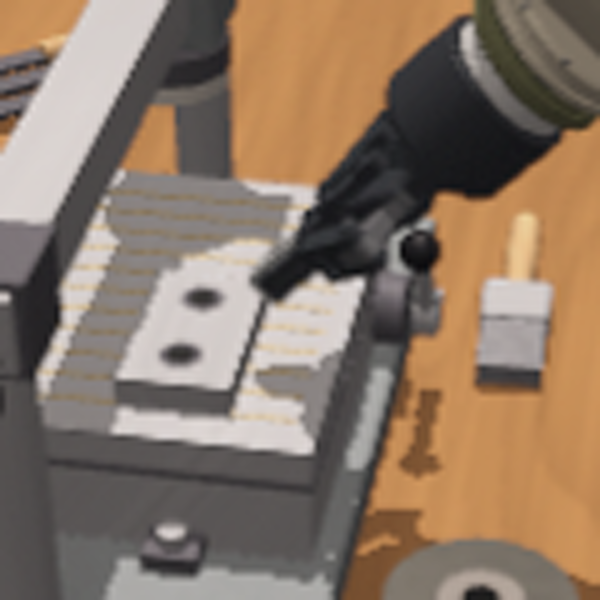

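The blade lies flat, holes up, front edge near x = 0.523.

```bash
python3 - <<'E'
from h import *
plan([((.484,-.082,.150),tilt(-90,43),4),((.484,-.083,.1195),tilt(-90,43),6)],0,dec=4)
E
```

```text
[[0.0002, 0.0034, -0.0018, -0.001, 0.0, 0.0, 0.0], [0.0005, 0.011, -0.0058, -0.002, 0.0, 0.001, 0.0], [0.0008, 0.0185, -0.0098, -0.003, -0.001, 0.002, 0.0], [0.001, 0.0219, -0.0116, -0.003, -0.001, 0.002, 0.0], [0.001, 0.0234, -0.0099, -0.003, -0.001, 0.002, 0.0], [0.0012, 0.0273, -0.0058, -0.003, -0.001, 0.002, 0.0], [0.0014, 0.0323, -0.0005, -0.003, -0.001, 0.002, 0.0], [0.0017, 0.0374, 0.0049, -0.003, -0.001, 0.002, 0.0], [0.0018, 0.0412, 0.009, -0.003, -0.001, 0.002, 0.0], [0.0019, 0.0428, 0.0107, -0.003, -0.001, 0.002, 0.0]]
```

Request:
play_rows:
  motion:
    - [0,0.0035,-0.002,-0.001,0,0,0]
    - [0,0.011,-0.006,-0.002,0,0,0]
    - [0.001,0.0185,-0.01,-0.003,0,0.002,0]
    - [0.001,0.022,-0.0115,-0.003,0,0.002,0]
    - [0.001,0.0235,-0.01,-0.003,0,0.002,0]
    - [0.001,0.0275,-0.006,-0.003,0,0.002,0]
    - [0.0015,0.0325,-0.0005,-0.003,0,0.002,0]
    - [0.0015,0.0375,0.005,-0.003,0,0.002,0]
    - [0.002,0.041,0.0085,-0.003,0,0.002,0]
    - [0.002,0.042,0.01,-0.003,0,0.002,0]
    - [0.002,0.042,0.01,-0.003,0,0.002,0]

```text
time_s: 17.05
tcp_pos: [0.4844, -0.0832, 0.1204]
eef_rot: [-137.0, -0.0, -90.0]
ft_force: [0.3, 0.2, 0.1]
opening: -0.0003
```

```bash
python3 - <<'E'
from h import *
s=robot.sense();print(s['time_s'],s['tcp_pos'],s['eef_rot'],s['joints'],s['ft_force'])
R=rot(s['eef_rot']).as_matrix();print('low',s['tcp_pos']+R@[0,.011,.014], 'lead',s['tcp_pos']+R@[0,-.011,.014])
im,d=viewer.camera('side')
v=cv2.resize(im[120:240,250:370],None,fx=5,fy=5,interpolation=cv2.INTER_CUBIC); cv2.imwrite('pics/side12.png',v)
plan([((.515,-.083,.1195),tilt(-90,43),8)],0,dec=4)
E
```

```text
17.05 [ 0.48435227 -0.08317432  0.12041814] [-1.36985377e+02 -4.15706666e-02 -9.00217025e+01] [-35.54737798  18.79263191 123.31811449  88.46107042  23.33502003
 -25.91269601] [0.28754754 0.21070813 0.05472644]
low [ 0.48585987 -0.08318776  0.1026776 ] lead [ 0.50194583 -0.08318297  0.11768566]
[[0.0, -0.0009, 0.0009, 0.0, 0.0, 0.0, 0.0], [0.0, -0.0034, 0.0034, 0.0, 0.0, 0.0, 0.0], [-0.0001, -0.0068, 0.0069, 0.0, 0.0, 0.0, 0.0], [-0.0001, -0.0108, 0.0109, 0.0, 0.0, 0.0, 0.0], [-0.0001, -0.0148, 0.0149, 0.0, -0.001, 0.0, 0.0], [-0.0002, -0.0182, 0.0183, -0.001, -0.001, 0.0, 0.0], [-0.0002, -0.0207, 0.0208, -0.001, -0.001, 0.0, 0.0], [-0.0002, -0.0216, 0.0217, -0.001, -0.001, 0.0, 0.0]]
```

View pics/side12.png

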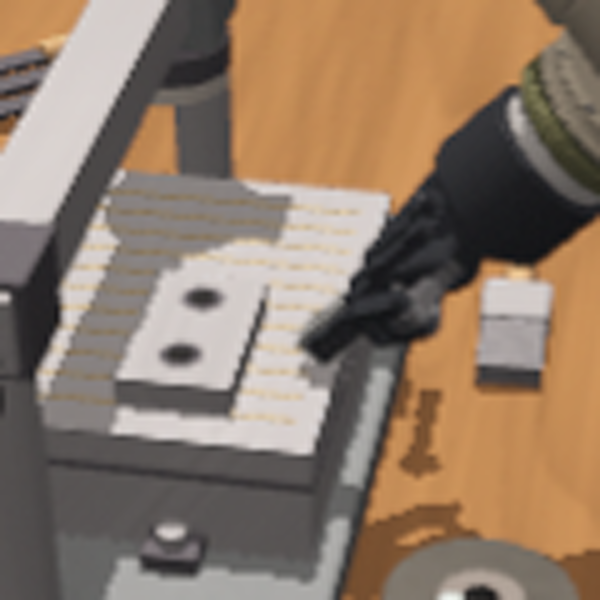

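Request:
play_rows:
  motion:
    - [0,-0.002,0.002,0,0,0,0]
    - [0,-0.005,0.005,0,0,0,0]
    - [0,-0.008,0.008,0,0,0,10]
    - [0,-0.0095,0.0105,0,0,0,30]
    - [0,-0.0095,0.0105,0,0,0,30]
    - [0,-0.0095,0.0105,0,0,0,30]

```text
time_s: 17.7
tcp_pos: [0.4983, -0.0831, 0.1193]
eef_rot: [-137.0, -0.0, -90.0]
ft_force: [-0.7, 0.2, 0.3]
opening: 0.0256
```

```bash
python3 - <<'E'
from h import *
s=robot.sense();print(s['time_s'],s['tcp_pos'],s['eef_rot'],s['joints'],s['ft_force'],s['opening'])
im,d=viewer.camera('side')
v=cv2.resize(im[120:240,250:370],None,fx=5,fy=5,interpolation=cv2.INTER_CUBIC); cv2.imwrite('pics/side13.png',v)
E
```

```text
17.7 [ 0.49827176 -0.08305911  0.1192948 ] [-1.36982339e+02 -4.47870591e-02 -9.00177364e+01] [-34.08284107  19.83094122 121.40546923  87.47159093  22.45982875
 -23.59543307] [-0.69042327  0.15390181  0.33242155] 0.025581845728121833
```

View pics/side13.png

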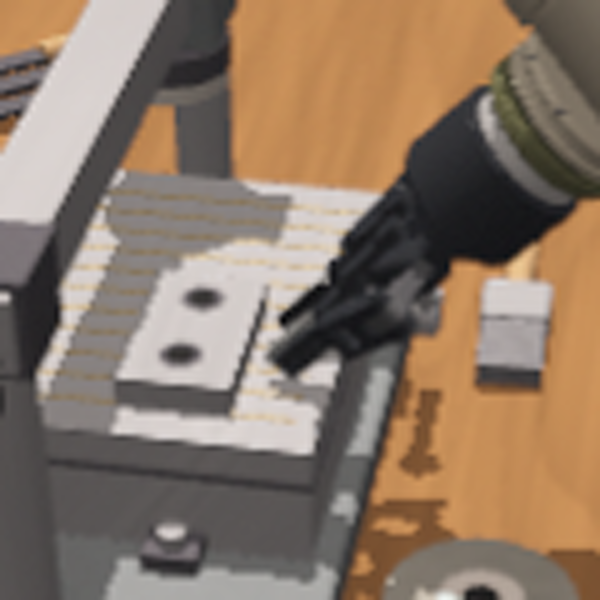

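Request:
play_rows:
  motion:
    - [0,-0.001,0.0031,0,0,0,30]
    - [0,-0.0041,0.0059,0,0,0,30]
    - [0,-0.0078,0.0093,0,0,0,30]
    - [0,-0.0114,0.0127,0,0,0,30]
    - [0,-0.0151,0.0161,0,0,0,30]
    - [0,-0.0187,0.0196,0,0,0,30]
    - [0,-0.0224,0.023,0,0,0,30]
    - [0,-0.026,0.0264,0,0,0,30]
    - [0,-0.0297,0.0298,0,0,0,30]
    - [0,-0.0319,0.0319,0,0,0,30]
    - [0,-0.0326,0.0326,0,0,0,30]

```text
time_s: 18.85
tcp_pos: [0.5442, -0.0829, 0.1177]
eef_rot: [-137.0, -0.1, -90.0]
ft_force: [-9.3, -0.4, 6.6]
opening: 0.0257
```

```bash
python3 - <<'E'
from h import *
s=robot.sense();print(s['time_s'],s['tcp_pos'],s['eef_rot'],s['joints'],s['ft_force'],s['opening'])
R=rot(s['eef_rot']).as_matrix();print('low',s['tcp_pos']+R@[0,.011,.014], 'lead',s['tcp_pos']+R@[0,-.011,.014])
im,d=viewer.camera('side')
v=cv2.resize(im[100:240,230:370],None,fx=4.2,fy=4.2,interpolation=cv2.INTER_CUBIC); cv2.imwrite('pics/side14.png',v)
W=cloud('side',d); Z=W[...,2]
m=(abs(Z-.118)<.005)&(W[...,0]>.47)&(W[...,0]<.66)&(W[...,1]<0)&(W[...,1]>-.16)
P=W[m];print(len(P),np.median(P[:,2]),cv2.minAreaRect(P[:,:2].astype(np.float32)))
E
```

```text
18.85 [ 0.54423077 -0.08290313  0.11771321] [-1.37006455e+02 -5.45804550e-02 -9.00180306e+01] [-30.00184634  22.93091628 114.82521392  80.94433864  20.15013479
 -13.27679944] [-9.3084593  -0.35573946  6.61756142] 0.025671405826163493
low [ 0.54573186 -0.08292051  0.09997211] lead [ 0.56182333 -0.08291128  0.11497426]
597 0.11754082201970197 ((0.5713334083557129, -0.08208763599395752), (0.09370312094688416, 0.10428684204816818), 0.1550617814064026)
```

View pics/side14.png

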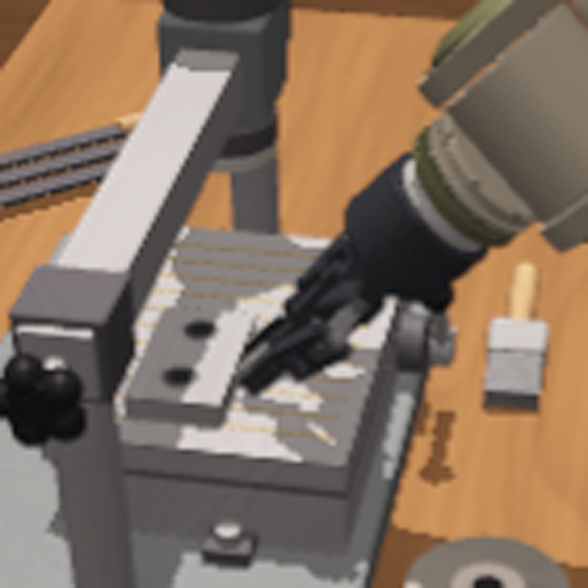

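Request:
play_rows:
  motion:
    - [0,-0.0007,-0.0007,0,0,0,30]
    - [0,-0.0029,0.0014,0,0,0,30]
    - [0,-0.0058,0.0041,0,0,0,30]
    - [0,-0.0087,0.0068,0,0,0,30]
    - [0,-0.0116,0.0096,0,0,0,30]
    - [0,-0.0146,0.0123,0,0,0,30]
    - [0,-0.0168,0.0144,0,0,0,30]
    - [0,-0.0182,0.0157,0,0,0,30]

```text
time_s: 19.7
tcp_pos: [0.5683, -0.083, 0.1184]
eef_rot: [-137.0, -0.0, -90.0]
ft_force: [-6.0, 0.8, -0.2]
opening: 0.0258
```

```bash
python3 - <<'E'
from h import *
s=robot.sense();print(s['time_s'],s['tcp_pos'],s['eef_rot'],s['joints'],s['ft_force'],s['opening'])
R=rot(s['eef_rot']).as_matrix();print('low',s['tcp_pos']+R@[0,.011,.014], 'lead',s['tcp_pos']+R@[0,-.011,.014])
im,d=viewer.camera('side')
v=cv2.resize(im[100:240,230:370],None,fx=4.2,fy=4.2,interpolation=cv2.INTER_CUBIC); cv2.imwrite('pics/side15.png',v)
W=cloud('side',d)
# blade front edge in side depth: top face pts
Z=W[...,2]
for y in np.arange(-.125,-.03,.01):
    m=(abs(Z-.118)<.004)&(abs(W[...,1]-y)<.004)&(W[...,0]>.5)&(W[...,0]<.66)
    if m.sum(): print(round(y,3),np.percentile(W[m][:,0],[2,98]).round(4),m.sum())
E
```

```text
19.7 [ 0.56834842 -0.0829634   0.11839146] [-1.37021280e+02 -3.79070074e-02 -9.00138400e+01] [-28.25048358  24.3914739  111.21557917  75.63642796  19.42069894
  -6.28045416] [-5.97913508  0.78362506 -0.16155949] 0.025755592996435227
low [ 0.56984492 -0.0829755   0.10064997] lead [ 0.58594027 -0.08296947  0.11564796]
-0.125 [0.5845 0.6277] 31
-0.115 [0.5831 0.6281] 30
-0.105 [0.583  0.6268] 25
-0.095 [0.574  0.6226] 36
-0.085 [0.5833 0.6212] 31
-0.075 [0.5813 0.6194] 28
-0.065 [0.5548 0.6185] 36
-0.055 [0.5582 0.6186] 41
-0.045 [0.5826 0.618 ] 25
-0.035 [0.5822 0.618 ] 36
```

View pics/side15.png

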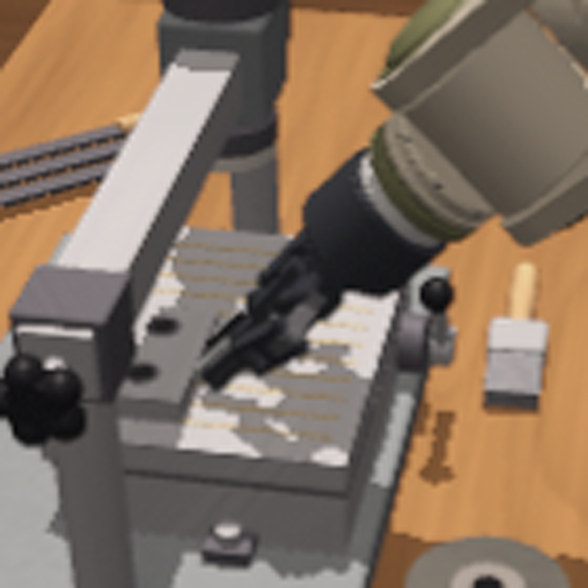

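Request:
play_rows:
  motion:
    - [0,-0.0015,0.0014,0,0,0,30]
    - [0,-0.0036,0.0034,0,0,0,30]
    - [0,-0.0055,0.0052,0,0,0,30]
    - [0,-0.0066,0.0062,0,0,0,30]
    - [0,-0.0073,0.0068,0,0,0,30]

```text
time_s: 20.25
tcp_pos: [0.5783, -0.083, 0.1185]
eef_rot: [-137.0, -0.0, -90.0]
ft_force: [-3.7, 0.4, -2.0]
opening: 0.0257
```

Request:
play_rows:
  motion:
    - [0,-0.0007,0.0007,0,0,0,30]
    - [0,-0.0014,0.0014,0,0,0,30]

```text
time_s: 20.45
tcp_pos: [0.5803, -0.0831, 0.1185]
eef_rot: [-137.0, -0.0, -90.0]
ft_force: [-3.4, 1.1, -2.3]
opening: 0.0259
```

Request:
play_rows:
  motion:
    - [0,-0.0007,0.0007,0,0,0,30]
    - [0,-0.0014,0.0014,0,0,0,30]

```text
time_s: 20.65
tcp_pos: [0.5824, -0.0832, 0.1185]
eef_rot: [-137.0, -0.0, -90.0]
ft_force: [-3.8, -0.9, -2.1]
opening: 0.0253
```

Request:
play_rows:
  motion:
    - [0,-0.0007,0.0007,0,0,0,30]
    - [0,-0.0007,0.0007,0,0,0,30]

```text
time_s: 20.85
tcp_pos: [0.5835, -0.0832, 0.1186]
eef_rot: [-137.0, -0.1, -90.0]
ft_force: [-2.8, -0.6, -2.1]
opening: 0.0256
```

Request:
play_rows:
  motion:
    - [0,-0.0007,0.0007,0,0,0,30]
    - [0,-0.0007,0.0007,0,0,0,30]

```text
time_s: 21.05
tcp_pos: [0.5842, -0.0831, 0.1186]
eef_rot: [-137.0, -0.0, -90.0]
ft_force: [-4.7, 0.6, -0.4]
opening: 0.0256
```

```bash
python3 - <<'E'
from h import *
s=robot.sense();print(s['time_s'],s['tcp_pos'],s['joints'],s['ft_force'],s['opening'])
im,d=viewer.camera('side'); np.savez('side16.npz',im=im,d=d)
v=cv2.resize(im[100:240,230:370],None,fx=4.2,fy=4.2,interpolation=cv2.INTER_CUBIC); cv2.imwrite('pics/side16.png',v)
E
```

```text
21.05 [ 0.58421212 -0.08309511  0.118591  ] [-27.21810333  25.40687728 108.87169746  72.27552476  19.07824647
  -1.92888464] [-4.70301537  0.56962193 -0.44886635] 0.02556955333347572
```

View pics/side16.png

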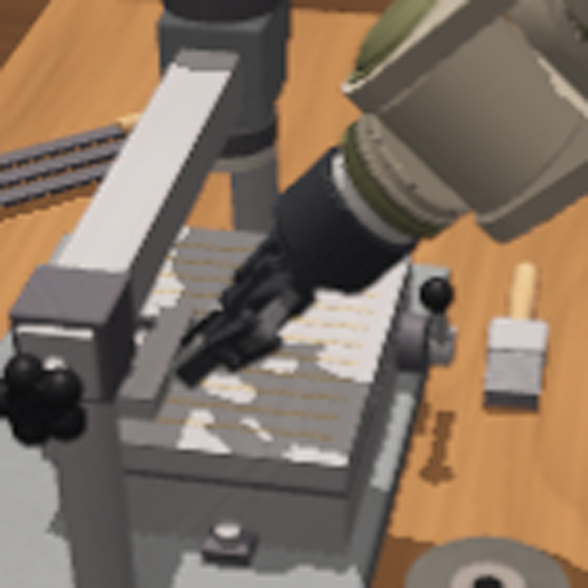

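Request:
play_rows:
  motion:
    - [0,-0.0007,0.0007,0,0,0,30]
    - [0,-0.0007,0.0007,0,0,0,30]

```text
time_s: 21.3
tcp_pos: [0.5845, -0.0829, 0.1185]
eef_rot: [-137.0, -0.0, -90.0]
ft_force: [-12.2, 0.1, 3.5]
opening: 0.0258
```

Request:
play_rows:
  motion:
    - [0,-0.0007,0.0007,0,0,0,30]
    - [0,-0.0007,0.0007,0,0,0,30]

```text
time_s: 21.5
tcp_pos: [0.5846, -0.0829, 0.1184]
eef_rot: [-137.1, -0.1, -90.1]
ft_force: [-22.2, -0.8, 8.8]
opening: 0.0256
```

Request:
play_rows:
  motion:
    - [0,0.0015,-0.0014,0,0,0,30]
    - [0,0.0037,-0.0034,0,0,0,10]
    - [-0.005,0.0051,-0.0048,0,0,0,0]
    - [-0.015,0.0051,-0.0048,0,0,0,0]
    - [-0.025,0.0051,-0.0048,0,0,0,0]
    - [-0.03,0.0051,-0.0048,0,0,0,0]
    - [-0.03,0.0037,-0.0034,0,0,0,0]
    - [-0.03,0.003,-0.0027,0,0,0,0]

```text
time_s: 22.3
tcp_pos: [0.5826, -0.053, 0.1185]
eef_rot: [-137.0, -0.1, -90.0]
ft_force: [0.1, -0.8, -0.2]
opening: 0.0
```

Request:
play_rows:
  motion:
    - [0,-0.0007,0.0007,0,0,0,0]
    - [0,-0.0007,0.0007,0,0,0,0]

```text
time_s: 22.5
tcp_pos: [0.5835, -0.0535, 0.1184]
eef_rot: [-137.0, -0.1, -90.0]
ft_force: [0.4, -0.1, 0.5]
opening: 0.0001
```

Request:
play_rows:
  motion:
    - [0,-0.0007,0.0007,0,0,0,0]
    - [0,-0.0007,0.0007,0,0,0,0]

```text
time_s: 22.7
tcp_pos: [0.5843, -0.0534, 0.1183]
eef_rot: [-137.0, -0.1, -90.0]
ft_force: [-0.5, -0.9, -0.6]
opening: 0.0
```

Request:
play_rows:
  motion:
    - [0,-0.0007,0.0007,0,0,0,0]
    - [0,-0.0007,0.0007,0,0,0,0]

```text
time_s: 22.9
tcp_pos: [0.5845, -0.0533, 0.1182]
eef_rot: [-137.0, -0.1, -90.1]
ft_force: [-8.9, -1.0, 4.8]
opening: -0.0001
```

Request:
play_rows:
  motion:
    - [0,-0.0007,0.0007,0,0,0,0]
    - [0,-0.0007,0.0007,0,0,0,0]

```text
time_s: 23.1
tcp_pos: [0.5846, -0.0532, 0.1181]
eef_rot: [-137.1, -0.1, -90.1]
ft_force: [-18.0, -1.8, 10.5]
opening: -0.0003
```

Request:
play_rows:
  motion:
    - [0,-0.0007,0.0007,0,0,0,0]
    - [0,-0.0007,0.0007,0,0,0,0]

```text
time_s: 23.3
tcp_pos: [0.5848, -0.0532, 0.118]
eef_rot: [-137.1, -0.1, -90.1]
ft_force: [-27.0, -2.0, 16.3]
opening: 0.0002
```

Request:
play_rows:
  motion:
    - [0,0.0021,-0.0021,0,0,0,0]
    - [0.003,0.0047,-0.0046,0,0,0,0]
    - [0.018,0.0051,-0.0048,0,0,0,0]
    - [0.035,0.0051,-0.0048,0,0,0,0]
    - [0.052,0.0051,-0.0048,0,0,0,0]
    - [0.06,0.0051,-0.0048,0,0,0,0]
    - [0.06,0.0037,-0.0034,0,0,0,0]
    - [0.06,0.0029,-0.0027,0,0,0,0]

```text
time_s: 24.1
tcp_pos: [0.5833, -0.1129, 0.1182]
eef_rot: [-137.0, -0.0, -90.0]
ft_force: [-0.2, 0.5, -0.6]
opening: 0.0001
```

Request:
play_rows:
  motion:
    - [0,-0.0007,0.0007,0,0,0,0]
    - [0,-0.0007,0.0007,0,0,0,0]

```text
time_s: 24.3
tcp_pos: [0.584, -0.1125, 0.1181]
eef_rot: [-137.0, -0.1, -90.0]
ft_force: [-2.6, 0.5, 0.7]
opening: -0.0002
```

Request:
play_rows:
  motion:
    - [0,-0.0007,0.0007,0,0,0,0]
    - [0,-0.0007,0.0007,0,0,0,0]

```text
time_s: 24.5
tcp_pos: [0.5842, -0.1125, 0.118]
eef_rot: [-137.0, -0.1, -90.0]
ft_force: [-12.8, -1.6, 7.0]
opening: 0.0
```

Request:
play_rows:
  motion:
    - [0,-0.0007,0.0007,0,0,0,0]
    - [0,-0.0007,0.0007,0,0,0,0]

```text
time_s: 24.7
tcp_pos: [0.5843, -0.1125, 0.118]
eef_rot: [-137.1, -0.1, -90.0]
ft_force: [-22.9, -2.9, 12.0]
opening: 0.0002
```

Both ends of the blade stop at the same x (0.5845 / 0.5843), so it is flush against the rail. Now I retreat.

```bash
python3 - <<'E'
from h import *
plan([((.55,-.105,.121),None,4),((.455,-.083,.215),None,7)],0,dec=3)
E
```

```text
[[-0.001, 0.004, -0.004, 0.0, 0.0, 0.0, 0.0], [-0.004, 0.012, -0.013, 0.0, 0.0, 0.0, 0.0], [-0.006, 0.019, -0.022, 0.0, 0.0, 0.0, 0.0], [-0.007, 0.023, -0.026, 0.0, 0.0, 0.0, 0.0], [-0.009, 0.023, -0.033, 0.0, 0.0, 0.0, 0.0], [-0.012, 0.024, -0.052, 0.0, 0.0, 0.0, 0.0], [-0.016, 0.025, -0.078, 0.0, 0.0, 0.0, 0.0], [-0.021, 0.026, -0.107, 0.0, 0.0, 0.0, 0.0], [-0.025, 0.028, -0.133, 0.0, 0.0, 0.0, 0.0], [-0.028, 0.028, -0.152, 0.0, 0.0, 0.0, 0.0], [-0.029, 0.029, -0.159, 0.0, 0.0, 0.0, 0.0]]
```

Request:
play_rows:
  motion:
    - [0,0.004,-0.004,0,0,0,0]
    - [-0.004,0.012,-0.013,0,0,0,0]
    - [-0.006,0.019,-0.022,0,0,0,0]
    - [-0.007,0.023,-0.026,0,0,0,0]
    - [-0.009,0.023,-0.034,0,0,0,0]
    - [-0.012,0.024,-0.052,0,0,0,0]
    - [-0.016,0.025,-0.078,0,0,0,0]
    - [-0.021,0.026,-0.107,0,0,0,0]
    - [-0.025,0.028,-0.133,0,0,0,0]
    - [-0.028,0.028,-0.152,0,0,0,0]
    - [-0.029,0.029,-0.159,0,0,0,0]

```text
time_s: 25.8
tcp_pos: [0.456, -0.0839, 0.2161]
eef_rot: [-136.9, -0.2, -90.0]
ft_force: [0.5, -0.7, 0.1]
opening: -0.0001
```

```bash
python3 - <<'E'
from h import *
s=robot.sense();print(s['time_s'],s['tcp_pos'],s['eef_rot'],s['joints'],s['ft_force'])
for n in ['side','top']:
    im,d=viewer.camera(n); np.savez(n+'17.npz',im=im,d=d)
    x0,y0,x1,y1=(220,110,370,250) if n=='side' else (300,120,500,270)
    v=cv2.resize(im[y0:y1,x0:x1],None,fx=4,fy=4,interpolation=cv2.INTER_CUBIC); cv2.imwrite(f'pics/{n}17.png',v)
    W=cloud(n,d);Z=W[...,2]
    q=W[(W[...,0]>.42)&(W[...,0]<.475)&(W[...,1]<-.12)&(W[...,1]>-.24)&(Z>.09)&(Z<.14)]
    if len(q): print(n,'lever',len(q),q.min(0),q.max(0),q.mean(0))
    m=(abs(Z-.118)<.004)&(W[...,0]>.56)&(W[...,0]<.68)&(W[...,1]<-.02)&(W[...,1]>-.15)
    if m.sum(): print(n,'blade',m.sum(),W[m].min(0),W[m].max(0))
plan([((.43,-.085,.25),down(-90),10)],0,lin=True,dec=3)
E
```

```text
25.8 [ 0.45596127 -0.08390102  0.21612182] [-136.86365664   -0.15689366  -90.03772185] [-39.01436977   3.56948016 118.21945733  51.60407149  33.14528952
  12.78651415] [ 0.49625327 -0.68005065  0.14676279]
side lever 76 [ 0.43593497 -0.17951339  0.09102314] [ 0.45782624 -0.1512039   0.13396275] [ 0.44684223 -0.16239698  0.12215272]
side blade 231 [ 0.59697127 -0.13598632  0.11402647] [ 0.62892015 -0.02905591  0.12089721]
top lever 90 [ 0.43560727 -0.19515221  0.09000534] [ 0.45755561 -0.15508051  0.1363286 ] [ 0.4464574  -0.17009288  0.12252712]
top blade 115 [ 0.59706508 -0.12998199  0.11407231] [ 0.60751505 -0.0329968   0.12195301]
[[0.0, 0.0, -0.004, -0.075, 0.0, 0.0, 0.0], [0.0, -0.001, -0.009, -0.15, 0.0, 0.0, 0.0], [0.0, -0.001, -0.013, -0.226, -0.001, 0.0, 0.0], [0.0, -0.002, -0.017, -0.301, -0.001, 0.0, 0.0], [0.0, -0.002, -0.022, -0.376, -0.001, 0.0, 0.0], [0.001, -0.003, -0.026, -0.451, -0.001, 0.0, 0.0], [0.001, -0.003, -0.03, -0.527, -0.002, 0.0, 0.0], [0.001, -0.004, -0.035, -0.602, -0.002, 0.0, 0.0], [0.001, -0.004, -0.039, -0.677, -0.002, 0.0, 0.0], [0.001, -0.004, -0.043, -0.752, -0.002, 0.0, 0.0]]
```

View pics/side17.png

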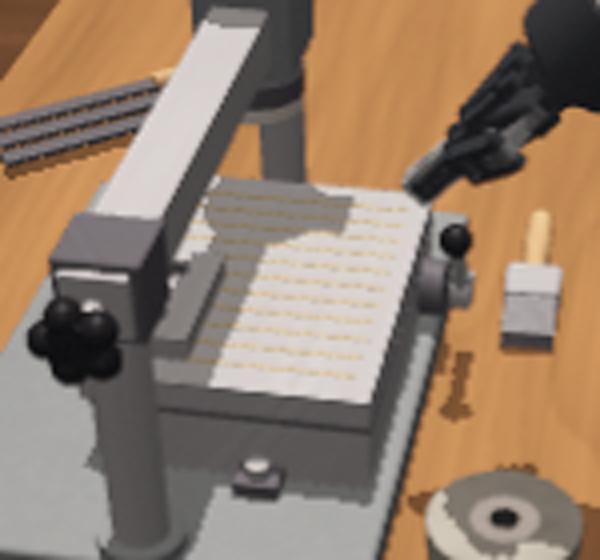

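View pics/top17.png

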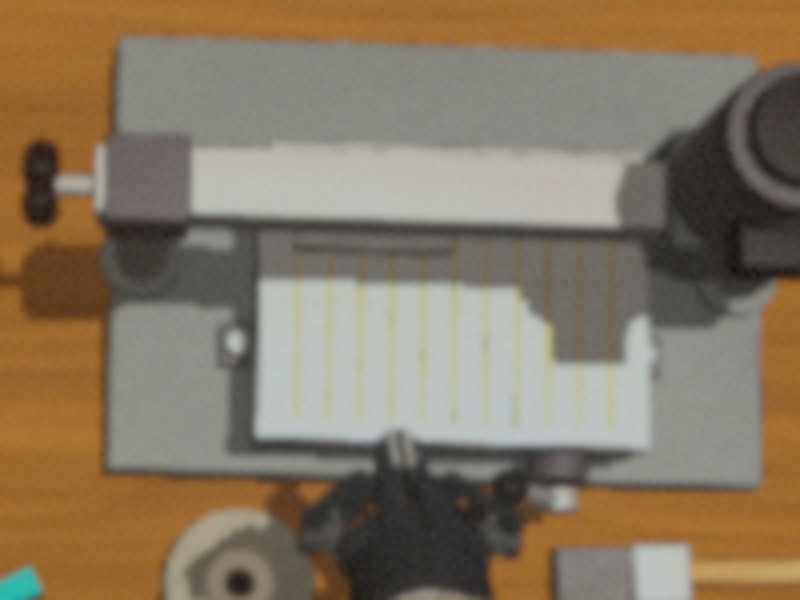

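Request:
play_rows:
  motion:
    - [0,0,-0.004,-0.075,0,0,0]
    - [0,-0.001,-0.009,-0.15,0,0,0]
    - [0,-0.001,-0.013,-0.225,0,0,0]
    - [0,-0.002,-0.017,-0.3,0,0,0]
    - [0,-0.002,-0.022,-0.375,0,0,0]
    - [0,-0.003,-0.026,-0.45,0,0,0]
    - [0.001,-0.003,-0.03,-0.525,-0.002,0,0]
    - [0.001,-0.004,-0.035,-0.6,-0.002,0,0]
    - [0.001,-0.004,-0.039,-0.675,-0.002,0,0]
    - [0.001,-0.004,-0.043,-0.752,-0.002,0,0]
    - [0.001,-0.004,-0.043,-0.752,-0.002,0,0]

```text
time_s: 27.0
tcp_pos: [0.4316, -0.085, 0.2478]
eef_rot: [179.9, 0.1, -89.9]
ft_force: [-0.4, 0.2, -0.2]
opening: -0.0
```

```bash
python3 - <<'E'
from h import *
s=robot.sense();print(s['time_s'],s['tcp_pos'],s['eef_rot'],s['joints'],s['ft_force'])
plan([((.447,-.122,.20),down(-90),4),((.447,-.127,.120),down(-90),7)],0,dec=3)
E
```

```text
27.0 [ 0.43162279 -0.08501328  0.24782514] [ 1.79873114e+02  1.10331853e-01 -8.98891005e+01] [-2.66578080e+01  1.06385038e+01  9.01148328e+01  4.20762750e-02
  7.94096461e+01  6.32233785e+01] [-0.36579692  0.20967488 -0.17055543]
[[0.006, -0.002, 0.007, 0.0, 0.0, 0.0, 0.0], [0.019, -0.008, 0.024, 0.001, 0.001, 0.001, 0.0], [0.031, -0.013, 0.04, 0.002, 0.002, 0.002, 0.0], [0.037, -0.015, 0.048, 0.002, 0.002, 0.002, 0.0], [0.037, -0.015, 0.052, 0.002, 0.002, 0.002, 0.0], [0.038, -0.015, 0.064, 0.002, 0.002, 0.002, 0.0], [0.039, -0.015, 0.079, 0.002, 0.002, 0.002, 0.0], [0.04, -0.016, 0.096, 0.002, 0.002, 0.002, 0.0], [0.041, -0.016, 0.112, 0.002, 0.002, 0.002, 0.0], [0.042, -0.016, 0.123, 0.002, 0.002, 0.002, 0.0], [0.042, -0.016, 0.128, 0.002, 0.002, 0.002, 0.0]]
```

Request:
play_rows:
  motion:
    - [0.006,-0.002,0.007,0,0,0,0]
    - [0.019,-0.008,0.024,0,0,0,0]
    - [0.031,-0.013,0.04,0.002,0.002,0.002,0]
    - [0.037,-0.015,0.048,0.002,0.002,0.002,0]
    - [0.037,-0.015,0.054,0.002,0.002,0.002,0]
    - [0.038,-0.015,0.066,0.002,0.002,0.002,0]
    - [0.039,-0.015,0.082,0.002,0.002,0.002,0]
    - [0.04,-0.016,0.1,0.002,0.002,0.002,0]
    - [0.041,-0.016,0.116,0.002,0.002,0.002,0]
    - [0.042,-0.016,0.125,0.002,0.002,0.002,0]
    - [0.042,-0.016,0.127,0.002,0.002,0.002,0]
    - [0.042,-0.016,0.127,0.002,0.002,0.002,0]

```text
time_s: 28.2
tcp_pos: [0.4461, -0.1269, 0.122]
eef_rot: [-179.9, -0.1, -90.1]
ft_force: [-0.4, 0.2, -0.4]
opening: -0.0001
```

```bash
python3 - <<'E'
from h import *
s=robot.sense();print(s['time_s'],s['tcp_pos'],s['eef_rot'],s['ft_force'])
for n in ['side']:
    im,d=viewer.camera(n)
    v=cv2.resize(im[110:240,270:400],None,fx=4.6,fy=4.6,interpolation=cv2.INTER_CUBIC); cv2.imwrite(f'pics/{n}18.png',v)
import math
# arc of TCP
K=np.array([-.164,.119]);piv=np.array([-.2125,.055])
print(rot(s['eef_rot']).as_matrix().round(4))
E
```

```text
28.2 [ 0.44609809 -0.12685678  0.12197955] [-1.79911839e+02 -7.00210507e-02 -9.00960535e+01] [-0.43045052  0.23086073 -0.35370029]
[[-0.0017 -1.      0.0015]
 [-1.      0.0017 -0.0012]
 [ 0.0012 -0.0015 -1.    ]]
```

View pics/side18.png

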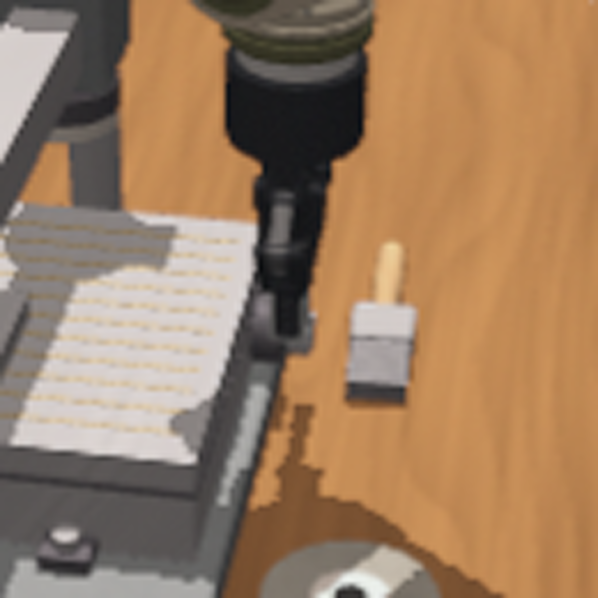

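Request:
play_rows:
  motion:
    - [0.011,0,0.001,0,0,0,0]
    - [0.02,0,-0.004,0,0,0,0]
    - [0.028,0,-0.009,0,0,0,0]
    - [0.036,0,-0.012,0,0,0,0]
    - [0.043,0,-0.015,0,0,0,0]
    - [0.051,0,-0.017,0,0,0,0]

```text
time_s: 28.85
tcp_pos: [0.4459, -0.1786, 0.1393]
eef_rot: [-179.9, -0.1, -90.1]
ft_force: [-0.0, 3.3, 3.4]
opening: -0.0002
```

```bash
python3 - <<'E'
from h import *
s=robot.sense();print(s['time_s'],s['tcp_pos'],s['eef_rot'],s['ft_force'])
for n in ['side']:
    im,d=viewer.camera(n)
    v=cv2.resize(im[110:240,270:400],None,fx=4.6,fy=4.6,interpolation=cv2.INTER_CUBIC); cv2.imwrite(f'pics/{n}19.png',v)
E
```

```text
28.85 [ 0.44594554 -0.17863538  0.13925366] [-1.79908508e+02 -8.20566498e-02 -9.01046347e+01] [-0.0143139   3.28634522  3.35358373]
```

View pics/side19.png

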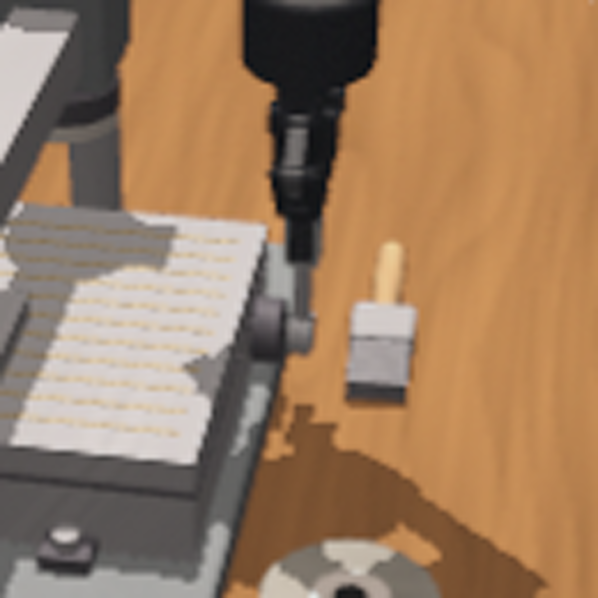

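Request:
play_rows:
  motion:
    - [0.0075,0,-0.003,0,0,0,0]
    - [0.0155,0,-0.004,0,0,0,0]
    - [0.0235,0,-0.003,0,0,0,0]
    - [0.0315,0,0,0,0,0,0]
    - [0.0385,0,0.003,0,0,0,0]
    - [0.0455,0,0.007,0,0,0,0]

```text
time_s: 29.5
tcp_pos: [0.4458, -0.2241, 0.1315]
eef_rot: [-179.9, -0.1, -90.1]
ft_force: [0.3, 2.0, 2.8]
opening: 0.0001
```

```bash
python3 - <<'E'
from h import *
s=robot.sense();print(s['time_s'],s['tcp_pos'],s['eef_rot'],s['ft_force'])
for n in ['side','top']:
    im,d=viewer.camera(n)
    v=cv2.resize(im[110:240,270:400] if n=='side' else im[180:280,400:500],None,fx=4.6,fy=4.6,interpolation=cv2.INTER_CUBIC); cv2.imwrite(f'pics/{n}20.png',v)
E
```

```text
29.5 [ 0.44581955 -0.22414045  0.13146888] [-1.79934077e+02 -7.62869624e-02 -9.01071923e+01] [0.30127595 1.97310444 2.80150083]
```

View pics/side20.png

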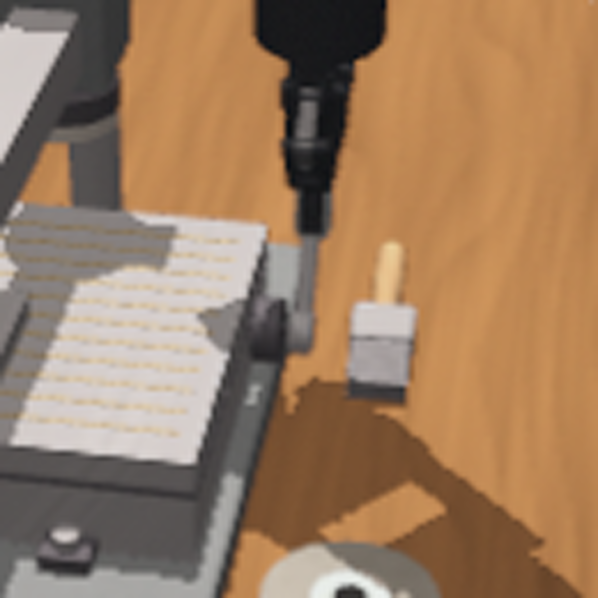

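Request:
play_rows:
  motion:
    - [0.006,0,0.0035,0,0,0,0]
    - [0.011,0,0.0065,0,0,0,0]
    - [0.014,0,0.0085,0,0,0,0]

```text
time_s: 29.9
tcp_pos: [0.4458, -0.2378, 0.123]
eef_rot: [-179.9, -0.1, -90.1]
ft_force: [-0.5, 0.1, 1.8]
opening: -0.0
```

Request:
play_rows:
  motion:
    - [0.001,0,0.001,0,0,0,0]
    - [0.002,0,0.002,0,0,0,0]

```text
time_s: 30.1
tcp_pos: [0.4458, -0.2394, 0.1212]
eef_rot: [-179.9, -0.1, -90.1]
ft_force: [-0.0, 0.7, 1.3]
opening: -0.0
```

Request:
play_rows:
  motion:
    - [0.001,0,0.001,0,0,0,0]
    - [0.002,0,0.002,0,0,0,0]

```text
time_s: 30.3
tcp_pos: [0.4459, -0.2406, 0.1201]
eef_rot: [-179.9, 0.0, -90.1]
ft_force: [-2.4, 11.1, 19.1]
opening: -0.0001
```

Request:
play_rows:
  motion:
    - [-0.003,0,-0.004,0,0,0,0]
    - [-0.01,0,-0.012,0,0,0,0]
    - [-0.016,0,-0.03,0,0,0,0]
    - [-0.02,0,-0.06,0,0,0,0]
    - [-0.02,0.02,-0.09,0,0,0,0]
    - [-0.02,0.05,-0.12,0,0,0,0]
    - [-0.02,0.08,-0.14,0,0,0,0]
    - [-0.02,0.09,-0.145,0,0,0,0]

```text
time_s: 31.1
tcp_pos: [0.3544, -0.2209, 0.2665]
eef_rot: [-179.8, -0.3, -90.1]
ft_force: [-0.1, 0.1, -0.8]
opening: 0.0001
```

```bash
python3 - <<'E'
from h import *
s=robot.sense();print(s['time_s'],s['tcp_pos'],s['eef_rot'],s['ft_force'])
for n in ['side','top']:
    im,d=viewer.camera(n); np.savez(n+'21.npz',im=im,d=d)
    v=cv2.resize(im[100:250,220:400] if n=='side' else im[120:280,300:500],None,fx=4,fy=4,interpolation=cv2.INTER_CUBIC); cv2.imwrite(f'pics/{n}21.png',v)
    W=cloud(n,d);Z=W[...,2]
    q=W[(W[...,0]>.42)&(W[...,0]<.475)&(W[...,1]<-.12)&(W[...,1]>-.3)&(Z>.07)&(Z<.14)]
    if len(q): print(n,'lever',len(q),q.min(0),q.max(0))
    m=(abs(Z-.118)<.004)&(W[...,0]>.56)&(W[...,0]<.68)&(W[...,1]<-.02)&(W[...,1]>-.15)
    if m.sum(): print(n,'blade',m.sum(),W[m].min(0),W[m].max(0))
    for a in [1.3,1.4,1.5]:
        ph=.75-a; print(a,proj(n,[.4475,-.2125+.08*np.sin(ph),.055+.08*np.cos(ph)]))
    k=im.max(2)<45
    reg=np.zeros((480,640),bool); 
    if n=='side': reg[140:200,310:345]=1
    else: reg[225:260,420:470]=1
    v_,u_=np.nonzero(k&reg); print('dark',u_.mean(),v_.mean(),len(u_))
E
```

```text
31.1 [ 0.35439547 -0.22089312  0.26647577] [-179.80287219   -0.25094509  -90.1419792 ] [-0.14125748  0.11370973 -0.75772227]
side lever 166 [ 0.43474498 -0.26811653  0.07001097] [ 0.47492083 -0.18946323  0.12653208]
side blade 228 [ 0.59752577 -0.13135631  0.11418862] [ 0.62909434 -0.02860006  0.12060812]
1.3 [[338.27739073 153.0200286 ]]
1.4 [[338.53846561 153.24891486]]
1.5 [[338.76739787 153.75531762]]
dark 334.5111111111111 166.75555555555556 45
top lever 218 [ 0.43535066 -0.27583315  0.07005596] [ 0.4748477  -0.1941796   0.12599657]
top blade 115 [ 0.5966375  -0.12932753  0.11406144] [ 0.66240694 -0.03321577  0.12143786]
1.3 [[462.29504237 241.83134274]]
1.4 [[464.4603721  242.08043489]]
1.5 [[466.35261277 242.35086009]]
dark 465.2608695652174 244.08695652173913 23
```

View pics/side21.png

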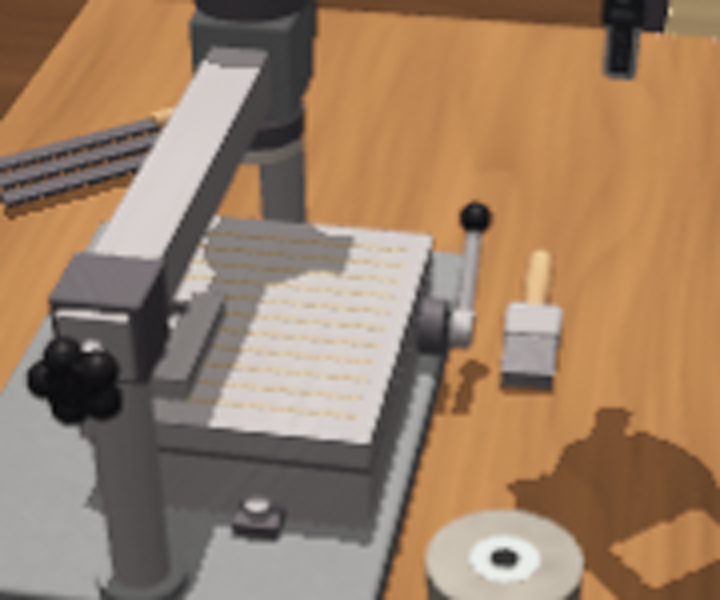

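View pics/top21.png

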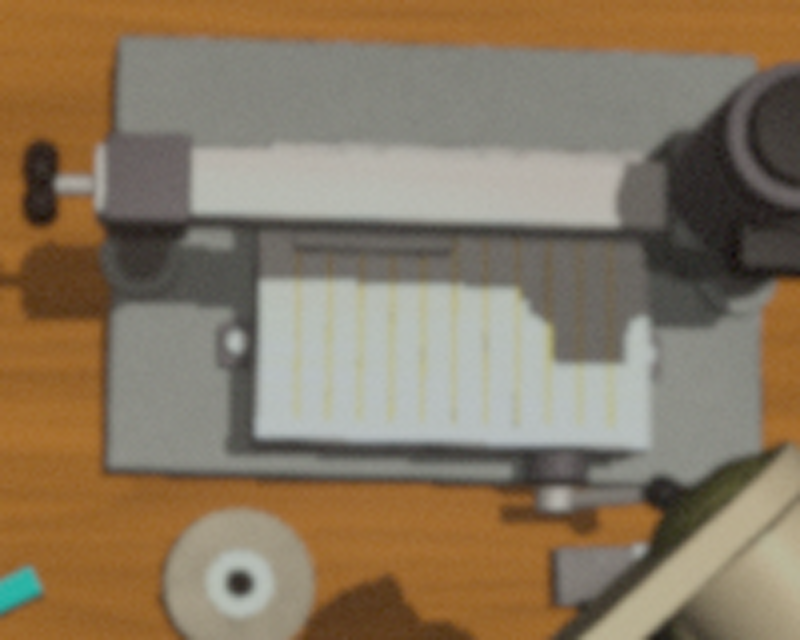

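```bash
python3 - <<'E'
from h import *
a=np.load('side0.npz')['im'].astype(int); b=np.load('side21.npz')['im'].astype(int)
for nm,(x0,y0,x1,y1) in dict(rack=(240,300,320,395),stone=(325,225,368,260),brush=(344,158,363,200)).items():
    print(nm,np.abs(a-b)[y0:y1,x0:x1].mean().round(2))
s=robot.sense();print(s['time_s'],s['ft_force'])
print(robot.finish_job())
E
```

```text
rack 5.52
stone 9.62
brush 5.5
31.2 [ 0.04396366 -0.02704064  0.00130984]
the job is handed in; nothing more can be done
None
```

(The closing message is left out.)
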